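# Pack the ultrasound kit into its cantilever case

### The job

Pack away the ultrasound kit: swing the case's top tray fully up and back by its black grip, set the brass cylinder in the round cut-out and the aluminium step block in the rectangular cut-out of the foam underneath, and swing the tray fully down again. Only once it is down, stand the blue probe upright in the blue bin and the yellow probe upright in the yellow bin of the tray, so that the delicate probes never ride on the moving tray. The green probe and the grey plastic cylinder belong to the next bench: leave them where they stand.

Things in the scene. Friction and masses are not known exactly. Their poses are not given: they have to be found in the camera images.
- case: grey open case fixed to the bench, 120 (x) x 250 (y) x 72 mm high; origin: centre of underside, x away from the robot, yaw to 0.25. Walls, floor 4 mm. Inside, under the tray: 8 mm black foam on the floor with two cut-outs down to the floor: round, 53 mm wide, at (0, -55); rectangular, 77 (x) x 47 (y) mm, at (0, 55). Links stand 5 mm proud of both y ends. Bottle, jars: beyond x 0.65
- tray: white top tray 120 x 250, rim 25 mm; origin: centre of underside, axes as the case. Black grip bar along its x at y 0, centre 64 mm up: 104 long, 14 wide, 14 high; pinch across y. Rides level on 105 mm links: origin in case x = 105(cos30-cos f), z = 72+105(sin f-sin30) mm; down f = 30 deg (0, 72), top (91, 124), fully back at stop f = 130 deg (158, 100). Weight keeps it at either end. 0.4 kg
- bin_blue: blue bin, loose in one half of the tray (left or right, centred 61.5 mm from the tray's middle), rides and stays there. 108 (x) x 114 (y) x 20 mm high, walls and floor 2.5 mm; origin: centre of its underside, which lies on the tray's 4 mm floor, 76 mm above the bench when the tray is down. Place of the blue probe
- bin_yellow: yellow bin, like the blue one, in the other half of the tray. Place of the yellow probe
- probe_blue: ultrasound probe standing upright: steel cylinder 30 mm in diameter, 45 mm high, with a blue sleeve and blue top and a brass socket 8 mm wide and 9 mm high in the middle of the top; 90 g. Origin: centre of the underside, z up. Goes into the blue bin
- probe_yellow: the same probe with yellow sleeve and top. Goes into the yellow bin
- probe_green: look-alike: the same probe with green sleeve and top, not part of this kit; must stay where it is
- cyl_brass: solid brass cylinder standing upright, 36 mm in diameter, 45 mm high, 0.3 to 0.46 kg. Origin: centre of the underside, z up. Goes into the round cut-out under the tray, upright
- cyl_grey: look-alike: grey plastic cylinder of the same size; not part of this kit; must stay where it is
- step_block: bare aluminium step block lying on its flat base: 60 mm along its x, 30 mm wide along its y, with three 20 mm steps 24, 32 and 40 mm high (tallest at +x); 0.14 to 0.22 kg. Origin: centre of the underside, z up. Goes into the rectangular cut-out under the tray, flat, its length along the case's x either way round
Things that resemble listed ones, but are neither listed nor needed, are in the scene too. There is more than one size of the bin_blue; the job needs the middle-sized.

How it is judged:
On the way, in this order (a step that is already met when the one before it is completed fails the run):
1. the tray is swung fully up and back (x of tray in the frame of case above 0.145 m), for 0.2 s.
2. with the tray up, the brass cylinder and the step block sit in their cut-outs, let go (x of tray in the frame of case above 0.145 m and x of cyl_brass in the frame of case between -0.02 and 0.02 m and y of cyl_brass in the frame of case between -0.075 and -0.035 m and z of each of cyl_brass, step_block in the frame of case below 0.009 m and angle between each of cyl_brass, step_block's own z axis and vertical below 0.12 rad and x of step_block in the frame of case between -0.02 and 0.02 m and y of step_block in the frame of case between 0.035 and 0.075 m and contact force between each of cyl_brass, step_block and the fingers below 0.1 N), for 0.2 s.
3. the tray is swung fully down over them (x of tray in the frame of case below 0.006 m and z of tray in the frame of case below 0.076 m and x of cyl_brass in the frame of case between -0.02 and 0.02 m and y of cyl_brass in the frame of case between -0.075 and -0.035 m and z of each of cyl_brass, step_block in the frame of case below 0.009 m and angle between each of cyl_brass, step_block's own z axis and vertical below 0.12 rad and x of step_block in the frame of case between -0.02 and 0.02 m and y of step_block in the frame of case between 0.035 and 0.075 m), for 0.2 s.
4. the blue probe stands in the blue bin and the yellow probe in the yellow bin, tray down (x of tray in the frame of case below 0.006 m and z of tray in the frame of case below 0.076 m and x of probe_blue in the frame of bin_blue between -0.045 and 0.045 m and y of probe_blue in the frame of bin_blue between -0.048 and 0.048 m and z of probe_blue in the frame of bin_blue below 0.007 m and angle between each of probe_blue, probe_yellow's own z axis and vertical below 0.12 rad and z of each of bin_blue, bin_yellow in the frame of tray below 0.008 m and x of probe_yellow in the frame of bin_yellow between -0.045 and 0.045 m and y of probe_yellow in the frame of bin_yellow between -0.048 and 0.048 m and z of probe_yellow in the frame of bin_yellow below 0.007 m), for 0.2 s.
At the end, for the whole second after the job is handed in: Tray down (6 mm along x, 4 mm in z); brass cylinder and step block in their own cut-outs (within 20 mm of centre, 5 mm of the floor, 0.12 rad of level); blue and yellow probe upright (0.12 rad) in their own bins, bins in the tray; look-alikes moved under 20 mm; all let go, at rest (all of step 4 and x of cyl_brass in the frame of case between -0.02 and 0.02 m and y of cyl_brass in the frame of case between -0.075 and -0.035 m and z of each of cyl_brass, step_block in the frame of case below 0.009 m and angle between each of cyl_brass, step_block's own z axis and vertical below 0.12 rad and x of step_block in the frame of case between -0.02 and 0.02 m and y of step_block in the frame of case between 0.035 and 0.075 m and linear speed of each of probe_blue, probe_yellow, cyl_brass, step_block, tray below 0.02 m/s and distance of each of probe_green, cyl_grey from where it was at the start of the episode below 0.02 m); the robot touches nothing.
It fails at once if a look-alike (green probe, grey cylinder) is moved by more than 20 mm or tipped (distance of any of probe_green, cyl_grey from where it was at the start of the episode above 0.02 m or angle between any of probe_green, cyl_grey's own z axis and vertical above 0.5 rad).
It fails at once if a probe has been moved from its start (more than 60 mm) while the tray is off its lowered place (x of tray in the frame of case above 0.03 m and distance of any of probe_blue, probe_yellow from where it was at the start of the episode above 0.06 m).
It also fails if it takes over 141 s, if anything falls off the work surface, if the arm or the gripper's body presses on something with over 40 N, if the wrist force passes 120 N, or if a joint passes its speed limit or range.

### The arm

A 6-joint arm with a two-finger parallel gripper is mounted at the origin on the work surface. World frame = base frame: x ahead of the robot, y to its left, z up, the work surface at z = 0. Lengths are in m, angles in rad, forces in N, time in s.
With the tool pointing down it reaches from about 0.3 to 0.95 m from the base axis. Payload 3.1 kg.
Tool frame: the origin (TCP) lies between the finger pads; the fingertips stand 22 mm ahead of it and the grasp point (between the pads) lies 3 mm ahead of it (env.tcp_to_tips is the distance from the TCP to the fingertips, in m); z points along the fingers, y is the line along which they close (so a half turn about z gives the same grasp; the last joint's range is limited). The gripper opens to 85 mm and grips with 20 to 120 N. Pads are 22 mm wide; open, the fingers measure 114 mm over their backs; the gripper's body (76 mm by 85 mm) begins 54 mm behind the grasp point. The pads swing forward as they close: fully open they stand 13 mm farther back than shut.
Start: joints at [1.166, 0.308, 1.634, -0, 1.2, -0.07], TCP at [0.205, 0.59, 0.253] pointing down, gripper open.
Joint ranges: [-3.06, 3.06], [-0.79, 1.96], [0.05, 2.63], [-1.19, 4.34], [0.05, 2.64], [-2.94, 2.94]. Speed limits (rad/s): [2.79, 2.79, 3.14, 3.14, 3.14, 3.14].

### API

Orientations are given as a unit quaternion [w, x, y, z].
In Python, from workcell import readout, viewer, ticket, cut_out, mark_of, env gives the robot as it stands.
- The arm moves only by the tool servo_tool, never from a script. Its argument "plan" is a list of rows, each an object with "fingers": the opening, from -1 (shut) to 1 (fully open); "delta_pos": the shift along the world's x, y, z in cm, a list of three; "dr": the turn, a rotation vector about the world's x, y, z in degrees, a list of three. In form: [{"fingers": fingers, "delta_pos": [dx, dy, dz], "dr": [wx, wy, wz]}, ...]. A call has 1 to 10 rows; each row shifts and turns the commanded pose from where the row before left it; what a row does not reach is not made up. A row lasts 1/12 s, in which the tool goes at most 41.7 mm and 7.16 degrees, less where a joint would pass 70% of its speed; a pose out of reach is approached as far as the arm can. A call is refused whole if a number of a shift passes 4.17 or a number of a turn 7.16, either way. A call with a gripper value outside its range is refused whole. The fingers move at their own pace and stop on an object; "newtons" is the grip in N (left out, the last holds). Time passes only in rows, so rows that do not move let the fingers close. It gives the time, the measured TCP pose, the force, the opening and the grip force at its end, in the units of the state.
- readout.read_state(): the state, without advancing time (a new reading comes with each control period).
- viewer.grab_frame(name): name is "side" or "top"; returns a dict with "img" (384x512x3 uint8, red, green, blue), "fx", "fy", "cx", "cy" (pixels), "R" (3x3) and "t" (3): a world point X has camera coordinates R X + t. Camera axes: x right, y down, z forward; pixel columns grow to the right and rows downward; lengths in m; the calibration is good to about 2 mm. A picture is of the moment at which its call begins. There is no depth.
- ticket.job_done(): hands the job in; it is judged then, once.
Trained networks look in a picture, given as the dict that the camera call returned (one of the last four; its "shot" number tells which), for a name from the list of things; names that differ only in an ending like _2 or _b are one class to them, and where a whole thing is asked for, a point or a joint stands for the part that bears it (a point fixed in the world has none). Each returns a list of dicts, best first, with "conf" (0 to 1); they miss things now and then, are a little off and sometimes report something else, mostly with a low value. They report only what shows in the picture. A call takes as long as a camera call. They do not tell look-alikes from the thing itself.
- cut_out(target, picture): "pixels" (384x512 bool, what is visible of it).
- mark_of(target, picture): "centre" ([x, y, z] in m, in world coordinates, good to about 4 mm: a listed point, or the origin of a listed thing).
The state is a dict: "t": time; "q": joint angles; "joint_vel": joint speeds; "joint_torque": joint torques, N m; "eef_pos": TCP position; "orientation": TCP orientation; "wrist_force": force on the tool from outside, world axes, zero at the start; "wrist_torque": the same for the moment, N m; "grip_width": finger opening in m; "grip_force": force on a finger pad.
Only numpy, scipy, OpenCV 4.12 (cv2) and the standard library are available. Lean on these libraries where they do the work, as an engineer would, in place of code of your own. Each camera call takes 0.05 s, during which the arm holds its last target. There are 200 camera calls.

## Working session

There is one attempt and no reset: what is moved stays moved. The work goes in short steps, Python scripts to look and compute and a tool call to move; the robot and the scene stay as the last step left them, time stands still between calls to the robot, and variables do not carry over. Pictures are saved under pics/ and viewed, at most 14 in all, crops included, and the job is handed in when it is done.

Besides the shell and the picture viewer there is one more tool, called after "Request:" by a JSON object that holds its "name" and its "arguments", one argument or row to a line. servo_tool: Moves the arm, as the interface text tells. Its arguments: {"type":"object","properties":{"plan":{"type":"array"},"newtons":{"type":"number"}},"required":["plan"]}

```bash
mkdir -p pics; cat > h.py <<'E'
import numpy as np, cv2
from workcell import readout, viewer, ticket, cut_out, mark_of, env
def save(p,n,s=1): cv2.imwrite('pics/'+n+'.png',cv2.resize(p['img'][:,:,::-1],None,fx=s,fy=s))
def proj(p,X):
    c=np.asarray(p['R'])@np.asarray(X)+p['t']; return np.array([p['fx']*c[0]/c[2]+p['cx'],p['fy']*c[1]/c[2]+p['cy']])
def ray(p,uv,z):
    R=np.asarray(p['R']);o=-R.T@p['t'];d=R.T@np.array([(uv[0]-p['cx'])/p['fx'],(uv[1]-p['cy'])/p['fy'],1]);return o+d*(z-o[2])/d[2]
E
python3 - <<'E'
from h import *
P={n:viewer.grab_frame(n) for n in('top','side')}
for n in P: save(P[n],n+'0',1.5)
for t in 'case tray bin_blue bin_yellow probe_blue probe_yellow probe_green cyl_brass cyl_grey step_block'.split():
  for n in P:
    print(t,n,[(np.round(d['centre'],3).tolist(),round(d['conf'],2),proj(P[n],d['centre']).round().tolist()) for d in mark_of(t,P[n])[:4]])
s=readout.read_state();print(s['t'],s['eef_pos'],s['orientation'],env.tcp_to_tips)
E
```

```text
case top [([0.551, 0.322, -0.0], 0.4, [144.0, 223.0])]
case side [([0.475, -0.015, 0.003], 0.81, [220.0, 242.0]), ([0.552, 0.329, 0.001], 0.29, [190.0, 182.0])]
tray top [([0.474, -0.015, 0.069], 0.75, [260.0, 247.0]), ([0.552, 0.327, 0.001], 0.26, [143.0, 222.0])]
tray side [([0.478, -0.01, 0.073], 0.68, [218.0, 218.0])]
bin_blue top [([0.471, -0.074, 0.076], 0.96, [281.0, 248.0]), ([0.777, -0.18, -0.001], 0.84, [312.0, 144.0]), ([0.632, -0.01, -0.0], 0.59, [256.0, 193.0])]
bin_blue side [([0.636, -0.004, -0.001], 0.76, [269.0, 222.0]), ([0.779, -0.175, -0.005], 0.63, [352.0, 236.0]), ([0.476, -0.073, 0.079], 0.57, [230.0, 228.0])]
bin_yellow top [([0.473, 0.047, 0.076], 0.72, [238.0, 248.0])]
bin_yellow side [([0.481, 0.048, 0.077], 0.81, [208.0, 206.0]), ([0.416, 0.379, -0.003], 0.73, [143.0, 189.0]), ([0.478, -0.017, -0.0], 0.27, [221.0, 243.0])]
probe_blue top [([0.442, -0.239, 0.004], 0.47, [335.0, 256.0]), ([0.476, -0.011, -0.003], 0.29, [258.0, 246.0])]
probe_blue side [([0.441, -0.243, 0.002], 0.82, [256.0, 299.0])]
probe_yellow top [([0.437, 0.242, -0.002], 0.59, [172.0, 261.0])]
probe_yellow side [([0.431, 0.24, 0.0], 0.47, [165.0, 205.0])]
probe_green top [([0.426, -0.378, -0.002], 0.54, [382.0, 261.0])]
probe_green side [([0.425, -0.38, 0.002], 0.63, [287.0, 342.0])]
cyl_brass top [([0.427, 0.38, 0.002], 0.58, [124.0, 265.0])]
cyl_brass side [([0.417, 0.382, -0.002], 0.63, [143.0, 188.0])]
cyl_grey top [([0.551, 0.325, -0.0], 0.51, [143.0, 222.0])]
cyl_grey side [([0.553, 0.329, 0.003], 0.49, [190.0, 181.0]), ([0.476, -0.013, 0.074], 0.33, [218.0, 218.0])]
step_block top [([0.533, -0.328, -0.001], 0.85, [364.0, 225.0])]
step_block side [([0.53, -0.328, 0.002], 0.79, [313.0, 305.0])]
1.1 [0.20537327 0.59028706 0.25327961] [ 4.77724807e-06  1.66597823e-01  9.86024931e-01 -1.53438558e-05] 0.022
```

View pics/top0.png

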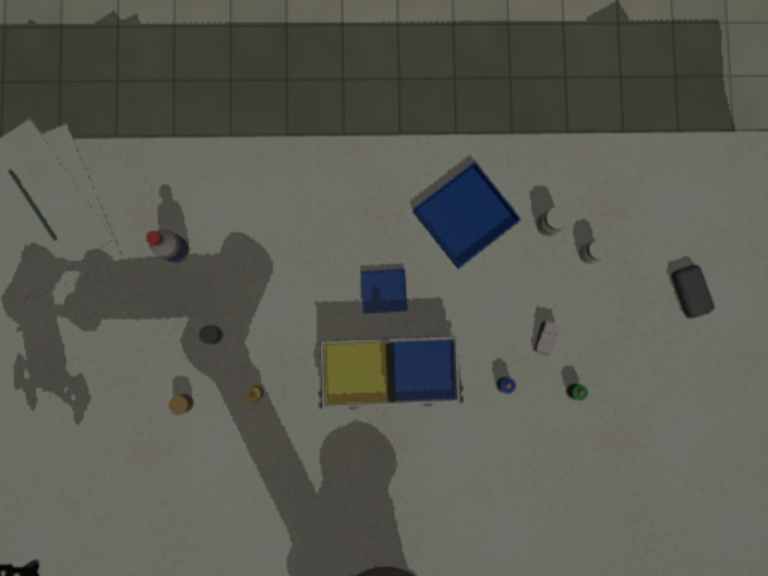

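View pics/side0.png

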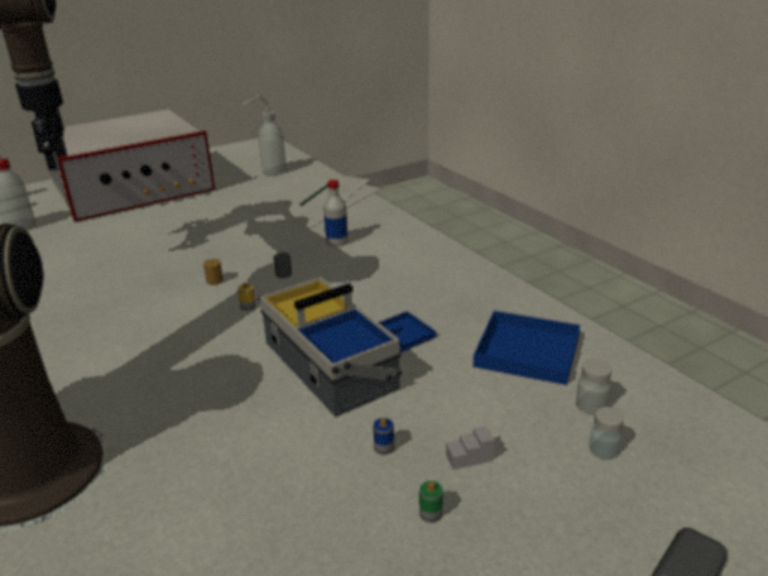

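The top view shows the case at about (390,372) in the 1.5x picture, with the yellow bin on its left half and the middle blue bin on its right half. The brass cylinder is at (179,404), yellow probe (253,394), blue probe (507,385), green probe (580,392), block (547,338) and grey cylinder (210,334). The other two blue bins lie on the bench, so they are decoys. Next I need the yaws.

```bash
python3 - <<'E'
from h import *
p=viewer.grab_frame('top')
def mask(t,near):
    ds=[d['pixels'] for d in cut_out(t,p)]
    return min(ds,key=lambda m:np.hypot(*(np.argwhere(m).mean(0)[::-1]-near)))
for t,near,z in(('tray',(260,247),.097),('bin_yellow',(238,248),.096),('bin_blue',(282,247),.096),('step_block',(364,225),.032)):
    m=mask(t,near); ys,xs=np.nonzero(m)
    c=cv2.findContours(m.astype(np.uint8),0,1)[0];c=max(c,key=cv2.contourArea)[:,0]
    W=np.array([ray(p,u,z)[:2] for u in c])*1000
    r=cv2.minAreaRect(W.astype(np.float32)); print(t,np.round(np.array(r[0])),np.round(r[1]),round(r[2],1),m.sum(), ray(p,(xs.mean(),ys.mean()),z).round(4))
for t,near,z in(('probe_blue',(337,256),.025),('probe_yellow',(169,262),.025),('probe_green',(386,261),.025),('cyl_brass',(119,269),.025),('cyl_grey',(140,223),.025)):
    m=mask(t,near); ys,xs=np.nonzero(m); print(t,ray(p,(xs.mean(),ys.mean()),z).round(4),m.sum())
R=np.asarray(p['R']);print('cam',(-R.T@p['t']).round(3))
s=p['img'];a=cv2.resize(s[205:275,320:400],None,fx=5,fy=5,interpolation=2);b=cv2.resize(s[215:280,205:310],None,fx=5,fy=5,interpolation=2)
h=max(a.shape[0],b.shape[0]);o=[cv2.copyMakeBorder(i,0,h-i.shape[0],0,0,0) for i in(a,b)]
o=cv2.convertScaleAbs(cv2.resize(np.hstack(o),(790,int(h*790/925))),alpha=1.8);cv2.imwrite('pics/crop.png',o[:,:,::-1])
E
```

```text
Traceback (most recent call last):
ValueError: min() iterable argument is empty
```

```bash
cat > m.py <<'E'
from h import *
def masks(t,near,n='top'):
    for _ in range(3):
        p=viewer.grab_frame(n)
        ds=[d['pixels'] for d in cut_out(t,p) if d['pixels'].any()]
        if ds:
            m=min(ds,key=lambda m:np.hypot(*(np.argwhere(m).mean(0)[::-1]-near)))
            if np.hypot(*(np.argwhere(m).mean(0)[::-1]-near))<12: return p,m
    return p,None
def rect(t,near,z):
    p,m=masks(t,near)
    if m is None: return print(t,None)
    c=cv2.findContours(m.astype(np.uint8),0,1)[0];c=max(c,key=cv2.contourArea)[:,0]
    W=np.array([ray(p,u,z)[:2] for u in c])*1000
    r=cv2.minAreaRect(W.astype(np.float32)); print(t,np.round(np.array(r[0])),np.round(r[1]),round(r[2],1),m.sum())
def cen(t,near,z):
    p,m=masks(t,near)
    if m is None: return print(t,None)
    ys,xs=np.nonzero(m); print(t,ray(p,(xs.mean(),ys.mean()),z).round(4),m.sum())
E
python3 - <<'E'
from m import *
for a in(('tray',(260,247),.097),('bin_yellow',(238,248),.096),('bin_blue',(282,247),.096),('step_block',(364,225),.032)): rect(*a)
for a in(('probe_blue',(337,256),.025),('probe_yellow',(169,262),.025),('probe_green',(386,261),.025),('cyl_brass',(119,269),.025),('cyl_grey',(140,223),.025)): cen(*a)
p=viewer.grab_frame('top')
R=np.asarray(p['R']);print('cam',(-R.T@p['t']).round(3))
s=p['img'];a=cv2.resize(s[205:275,320:400],None,fx=5,fy=5,interpolation=2);b=cv2.resize(s[215:280,205:310],None,fx=5,fy=5,interpolation=2)
h=max(a.shape[0],b.shape[0]);o=[cv2.copyMakeBorder(i,0,h-i.shape[0],0,0,0) for i in(a,b)]
o=cv2.convertScaleAbs(cv2.resize(np.hstack(o),(790,int(h*790/925))),alpha=1.8);cv2.imwrite('pics/crop.png',o[:,:,::-1])
E
```

```text
tray [475. -26.] [122. 233.] 0.6 914
bin_yellow [473.  49.] [108. 112.] 1.1 1620
bin_blue [476. -77.] [107. 113.] 2.8 1557
step_block [ 531. -319.] [38. 64.] 71.2 279
probe_blue [ 0.4419 -0.2392  0.025 ] 86
probe_yellow [0.4347 0.2469 0.025 ] 97
probe_green [ 0.4265 -0.3763  0.025 ] 123
cyl_brass [0.4183 0.3855 0.025 ] 173
cyl_grey [0.55   0.3292 0.025 ] 154
cam [0.515 0.017 1.336]
```

View pics/crop.png

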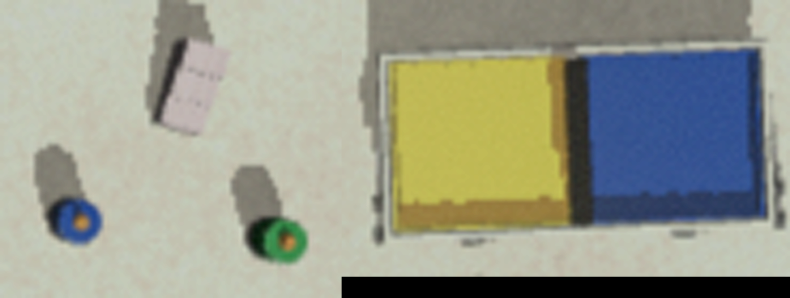

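```bash
python3 - <<'E'
from m import *
p=viewer.grab_frame('top');k=4.27
f=lambda u,v,z,ox,oy:ray(p,(ox+u/k,oy+v/k),z)[:2]
for hi,lo in((.04,.024),(.024,.04)):
  c=np.array([f(187,38,hi,320,205),f(230,50,hi,320,205),f(197,135,lo,320,205),f(160,120,lo,320,205)])
  ax=c[0]+c[1]-c[2]-c[3]; print(c.mean(0).round(4),np.degrees(np.arctan2(ax[1],ax[0])).round(1),np.linalg.norm(ax)/2)
c=np.array([f(u-341.6,v,.097,205,215) for u,v in((381,55),(763,45),(768,217),(393,235))])
ax=c[0]+c[3]-c[1]-c[2];ay=c[0]+c[1]-c[2]-c[3]
print('tray',c.mean(0),np.arctan2(-ax[0],ax[1]),np.arctan2(ay[1],ay[0]),np.linalg.norm(ax)/2,np.linalg.norm(ay)/2)
print('grip',f(565-341.6,60,.143,205,215),f(589-341.6,60,.143,205,215),f(570-341.6,224,.143,205,215),f(594-341.6,224,.143,205,215))
q=viewer.grab_frame('side');t=np.radians(-17)
for s in(-.02,.02):
  for z in(.024,.04): print(s,z,proj(q,[.531+s*np.cos(t),-.325+s*np.sin(t),z])*1.5)
for t in('probe_blue','probe_yellow','probe_green','cyl_brass','cyl_grey'):
  ds=[d for d in cut_out(t,q) if d['conf']>.4]
  for d in ds[:1]:
    ys,xs=np.nonzero(d['pixels']);print(t,'side',ray(q,(xs.mean(),ys.mean()),.023).round(4))
E
```

```text
[ 0.5312 -0.3234] -18.2 0.05904532537192782
[ 0.5315 -0.3235] -25.4 0.06251803420077483
tray [ 0.47518601 -0.01484216] 0.01783183457943152 0.029998941516862433 0.24270024238465293 0.11223503966672496
grip [ 0.52458735 -0.00732732] [ 0.52431965 -0.02217923] [ 0.42400433 -0.00857637] [ 0.42371244 -0.02333093]
-0.02 0.024 [455.50293185 447.64903526]
-0.02 0.04 [455.79411528 438.89585676]
0.02 0.024 [482.30197946 441.9427441 ]
0.02 0.04 [482.80831791 433.22081176]
probe_blue side [ 0.4431 -0.2408  0.023 ]
probe_yellow side [0.4351 0.2491 0.023 ]
probe_green side [ 0.4279 -0.3778  0.023 ]
cyl_brass side [0.4173 0.3844 0.023 ]
cyl_grey side [0.5508 0.3307 0.023 ]
```

The case centre is near (0.475, -0.0145) with yaw about 1.4°. Grip centre is (0.474, -0.015, 0.136), and the block is at (0.531, -0.325) with yaw -18°, tall end at +x. Moving above the grip.

Request:
{"name": "servo_tool", "arguments": {
  "newtons": 60,
  "plan": [
    {"fingers":1,"delta_pos":[1.5,-3.36,0],"dr":[0,0,1.15]},
    {"fingers":1,"delta_pos":[1.5,-3.36,0],"dr":[0,0,1.15]},
    {"fingers":1,"delta_pos":[1.5,-3.36,0],"dr":[0,0,1.15]},
    {"fingers":1,"delta_pos":[1.5,-3.36,0],"dr":[0,0,1.15]},
    {"fingers":1,"delta_pos":[1.5,-3.36,0],"dr":[0,0,1.15]},
    {"fingers":1,"delta_pos":[1.5,-3.36,0],"dr":[0,0,1.15]},
    {"fingers":1,"delta_pos":[1.5,-3.36,0],"dr":[0,0,1.15]},
    {"fingers":1,"delta_pos":[1.5,-3.36,0],"dr":[0,0,1.15]},
    {"fingers":1,"delta_pos":[1.5,-3.36,0],"dr":[0,0,1.15]},
    {"fingers":1,"delta_pos":[1.5,-3.36,0],"dr":[0,0,1.15]}
  ]
}}

```text
t: 3.53
eef_pos: [0.3558, 0.2527, 0.2536]
orientation: [0.0, 0.066, 0.998, 0.0]
wrist_force: [0.7, 0.1, 0.0]
grip_width: 0.0854
grip_force: 0.0
```

Request:
{"name": "servo_tool", "arguments": {
  "plan": [
    {"fingers":0.3,"delta_pos":[1.5,-3.36,0],"dr":[0,0,1.15]},
    {"fingers":0.3,"delta_pos":[1.5,-3.36,0],"dr":[0,0,1.15]},
    {"fingers":0.3,"delta_pos":[1.5,-3.36,0],"dr":[0,0,1.15]},
    {"fingers":0.3,"delta_pos":[1.5,-3.36,0],"dr":[0,0,1.15]},
    {"fingers":0.3,"delta_pos":[1.5,-3.36,0],"dr":[0,0,1.15]},
    {"fingers":0.3,"delta_pos":[1.5,-3.36,0],"dr":[0,0,1.15]},
    {"fingers":0.3,"delta_pos":[1.5,-3.36,0],"dr":[0,0,1.15]},
    {"fingers":0.3,"delta_pos":[1.4,-3.36,0],"dr":[0,0,1.15]},
    {"fingers":0.3,"delta_pos":[0,0,0],"dr":[0,0,0]},
    {"fingers":0.3,"delta_pos":[0,0,0],"dr":[0,0,0]}
  ]
}}

```text
t: 4.37
eef_pos: [0.4749, -0.0162, 0.2534]
orientation: [0.0, -0.011, 1.0, 0.0]
wrist_force: [1.0, 0.4, 0.1]
grip_width: 0.0558
grip_force: 0.0
```

Request:
{"name": "servo_tool", "arguments": {
  "plan": [
    {"fingers":0.3,"delta_pos":[0,0.1,-3.5],"dr":[0,0,0]},
    {"fingers":0.3,"delta_pos":[0,0,-3.5],"dr":[0,0,0]},
    {"fingers":0.3,"delta_pos":[0,0,-2.5],"dr":[0,0,0]},
    {"fingers":0.3,"delta_pos":[0,0,-1.9],"dr":[0,0,0]},
    {"fingers":0.3,"delta_pos":[0,0,0],"dr":[0,0,0]},
    {"fingers":-1,"delta_pos":[0,0,0],"dr":[0,0,0]},
    {"fingers":-1,"delta_pos":[0,0,0],"dr":[0,0,0]},
    {"fingers":-1,"delta_pos":[0,0,0],"dr":[0,0,0]},
    {"fingers":-1,"delta_pos":[0,0,0],"dr":[0,0,0]},
    {"fingers":-1,"delta_pos":[0,0,0],"dr":[0,0,0]}
  ]
}}

```text
t: 5.2
eef_pos: [0.476, -0.0152, 0.1414]
orientation: [0.002, -0.014, 1.0, -0.002]
wrist_force: [-0.9, -6.0, 2.1]
grip_width: 0.0128
grip_force: 59.3
```

```bash
python3 -c "
import numpy as np
f=np.radians(np.arange(30,131,5));y=.024
x=10.5*(np.cos(f[0])-np.cos(f));z=10.5*(np.sin(f)-.5)
for a,b,c in zip(np.diff(x)*np.cos(y),np.diff(x)*np.sin(y),np.diff(z)):print(round(a,2),round(b,3),round(c,2))"
```

```text
0.49 0.012 0.77
0.56 0.013 0.73
0.62 0.015 0.68
0.68 0.016 0.62
0.73 0.017 0.56
0.77 0.019 0.49
0.81 0.019 0.42
0.85 0.02 0.35
0.87 0.021 0.28
0.89 0.021 0.2
0.91 0.022 0.12
0.91 0.022 0.04
0.91 0.022 -0.04
0.91 0.022 -0.12
0.89 0.021 -0.2
0.87 0.021 -0.28
0.85 0.02 -0.35
0.81 0.019 -0.42
0.77 0.019 -0.49
0.73 0.017 -0.56
```

Request:
{"name": "servo_tool", "arguments": {
  "plan": [
    {"fingers":-1,"delta_pos":[0.49,0.01,0.77],"dr":[0,0,0]},
    {"fingers":-1,"delta_pos":[0.56,0.01,0.73],"dr":[0,0,0]},
    {"fingers":-1,"delta_pos":[0.62,0.02,0.68],"dr":[0,0,0]},
    {"fingers":-1,"delta_pos":[0.68,0.02,0.62],"dr":[0,0,0]},
    {"fingers":-1,"delta_pos":[0.73,0.02,0.56],"dr":[0,0,0]},
    {"fingers":-1,"delta_pos":[0.77,0.02,0.49],"dr":[0,0,0]}
  ]
}}

```text
t: 5.7
eef_pos: [0.512, -0.0145, 0.1785]
orientation: [-0.001, -0.013, 1.0, -0.002]
wrist_force: [-2.8, -5.8, -2.7]
grip_width: 0.0126
grip_force: 59.8
```

Request:
{"name": "servo_tool", "arguments": {
  "plan": [
    {"fingers":-1,"delta_pos":[0.81,0.02,0.42],"dr":[0,0,0]},
    {"fingers":-1,"delta_pos":[0.85,0.02,0.35],"dr":[0,0,0]},
    {"fingers":-1,"delta_pos":[0.87,0.02,0.28],"dr":[0,0,0]},
    {"fingers":-1,"delta_pos":[0.89,0.02,0.2],"dr":[0,0,0]},
    {"fingers":-1,"delta_pos":[0.91,0.02,0.12],"dr":[0,0,0]},
    {"fingers":-1,"delta_pos":[0.91,0.02,0.04],"dr":[0,0,0]}
  ]
}}

```text
t: 6.2
eef_pos: [0.5662, -0.0134, 0.194]
orientation: [0.001, -0.013, 1.0, -0.002]
wrist_force: [-1.4, -6.0, 0.1]
grip_width: 0.0125
grip_force: 60.2
```

Smooth. On down to the stop.

Request:
{"name": "servo_tool", "arguments": {
  "plan": [
    {"fingers":-1,"delta_pos":[0.91,0.02,-0.04],"dr":[0,0,0]},
    {"fingers":-1,"delta_pos":[0.91,0.02,-0.12],"dr":[0,0,0]},
    {"fingers":-1,"delta_pos":[0.89,0.02,-0.2],"dr":[0,0,0]},
    {"fingers":-1,"delta_pos":[0.87,0.02,-0.28],"dr":[0,0,0]},
    {"fingers":-1,"delta_pos":[0.85,0.02,-0.35],"dr":[0,0,0]},
    {"fingers":-1,"delta_pos":[0.81,0.02,-0.42],"dr":[0,0,0]},
    {"fingers":-1,"delta_pos":[0.77,0.02,-0.49],"dr":[0,0,0]},
    {"fingers":-1,"delta_pos":[0.73,0.02,-0.56],"dr":[0,0,0]},
    {"fingers":-1,"delta_pos":[0.05,0,-0.05],"dr":[0,0,0]},
    {"fingers":-1,"delta_pos":[0,0,0],"dr":[0,0,0]}
  ]
}}

```text
t: 7.03
eef_pos: [0.6345, -0.0121, 0.1694]
orientation: [0.001, -0.013, 1.0, -0.002]
wrist_force: [-0.7, -5.3, 2.2]
grip_width: 0.0131
grip_force: 60.7
```

Request:
{"name": "servo_tool", "arguments": {
  "plan": [
    {"fingers":0.2,"delta_pos":[0,0,0],"dr":[0,0,0]},
    {"fingers":0.2,"delta_pos":[0,0,0],"dr":[0,0,0]},
    {"fingers":0.2,"delta_pos":[0,0,0],"dr":[0,0,0]},
    {"fingers":0.2,"delta_pos":[0,0,1],"dr":[0,0,0]},
    {"fingers":0.2,"delta_pos":[0,0,3.5],"dr":[0,0,0]},
    {"fingers":0.2,"delta_pos":[0,0,3.5],"dr":[0,0,0]}
  ]
}}

```text
t: 7.53
eef_pos: [0.6314, -0.0091, 0.2458]
orientation: [-0.003, -0.013, 1.0, 0.0]
wrist_force: [0.2, 0.5, 0.3]
grip_width: 0.0512
grip_force: 0.0
```

```bash
python3 - <<'E'
from m import *
p=viewer.grab_frame('top');q=viewer.grab_frame('side')
for t in('tray','case'):
  for x in(p,q): print(t,[(np.round(d['centre'],3),round(d['conf'],2)) for d in mark_of(t,x)[:2]])
a=cv2.convertScaleAbs(cv2.resize(p['img'][190:280,195:320],(790,569),interpolation=2),alpha=2);cv2.imwrite('pics/up.png',a[:,:,::-1])
c,s=np.cos(.024),np.sin(.024)
for n,X in(('round',(0,-.055)),('rect',(0,.055)),('c++',(.06,.125)),('c--',(-.06,-.125))):
  z=.012 if n[0]=='r' else .072
  u=proj(p,[.475+c*X[0]-s*X[1],-.0145+s*X[0]+c*X[1],z]);print(n,((u-[195,190])*6.32).round())
print(readout.read_state()['eef_pos'])
E
```

```text
tray [(array([ 0.627, -0.013,  0.096]), 0.59)]
tray [(array([ 0.631, -0.012,  0.101]), 0.57)]
case [(array([ 0.48, -0.01,  0.  ]), 0.92)]
case [(array([ 0.474, -0.016, -0.002]), 0.98)]
round [524. 351.]
rect [287. 361.]
c++ [121. 236.]
c-- [698. 485.]
[ 0.63238591 -0.00938197  0.2461325 ]
```

View pics/up.png

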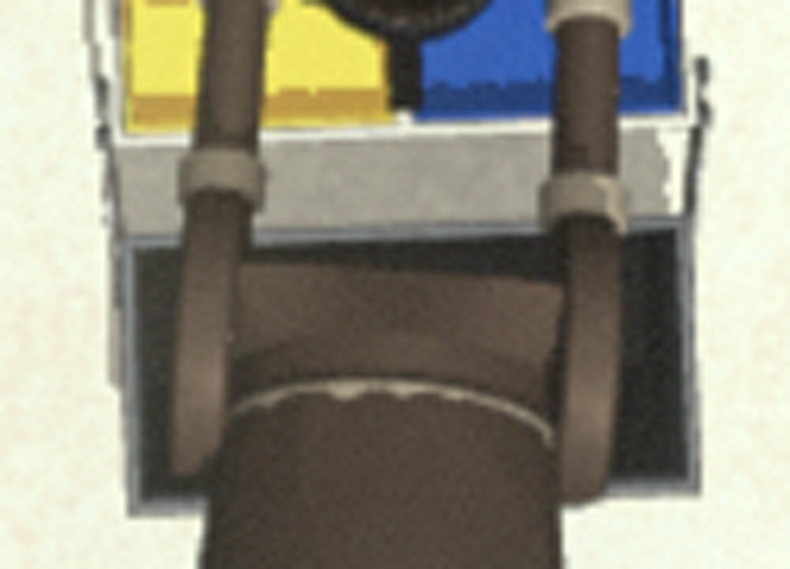

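The tray is back at its stop (front rim at row ~130), and the case corners match the model (predicted (121,236), seen (122,238)). Next is the brass cylinder.

Request:
{"name": "servo_tool", "arguments": {
  "plan": [
    {"fingers":0.7,"delta_pos":[-1.78,3.29,0],"dr":[0,0,0]},
    {"fingers":0.7,"delta_pos":[-1.78,3.29,0],"dr":[0,0,0]},
    {"fingers":0.7,"delta_pos":[-1.78,3.29,0],"dr":[0,0,0]},
    {"fingers":0.7,"delta_pos":[-1.78,3.29,0],"dr":[0,0,0]},
    {"fingers":0.7,"delta_pos":[-1.78,3.29,0],"dr":[0,0,0]},
    {"fingers":0.7,"delta_pos":[-1.78,3.29,0],"dr":[0,0,0]},
    {"fingers":0.7,"delta_pos":[-1.78,3.29,0],"dr":[0,0,0]},
    {"fingers":0.7,"delta_pos":[-1.78,3.29,0],"dr":[0,0,0]},
    {"fingers":0.7,"delta_pos":[-1.78,3.29,0],"dr":[0,0,0]},
    {"fingers":0.7,"delta_pos":[-1.78,3.29,0],"dr":[0,0,0]}
  ]
}}

```text
t: 8.67
eef_pos: [0.4529, 0.3201, 0.2448]
orientation: [-0.002, -0.013, 1.0, -0.001]
wrist_force: [1.4, 0.2, 0.1]
grip_width: 0.0728
grip_force: 0.0
```

Request:
{"name": "servo_tool", "arguments": {
  "plan": [
    {"fingers":0.7,"delta_pos":[-1.78,3.29,0],"dr":[0,0,0]},
    {"fingers":0.7,"delta_pos":[-1.78,3.29,0],"dr":[0,0,0]},
    {"fingers":0.7,"delta_pos":[0,0,-4],"dr":[0,0,0]},
    {"fingers":0.7,"delta_pos":[0,0,-4],"dr":[0,0,0]},
    {"fingers":0.7,"delta_pos":[0,0,-4],"dr":[0,0,0]},
    {"fingers":0.7,"delta_pos":[0,0,-2],"dr":[0,0,0]},
    {"fingers":0.7,"delta_pos":[0,0,0],"dr":[0,0,0]},
    {"fingers":0.7,"delta_pos":[0,0,0],"dr":[0,0,0]}
  ]
}}

```text
t: 9.33
eef_pos: [0.4176, 0.3837, 0.1042]
orientation: [-0.002, -0.013, 1.0, -0.002]
wrist_force: [0.0, -0.2, 0.8]
grip_width: 0.0725
grip_force: 0.0
```

Request:
{"name": "servo_tool", "arguments": {
  "newtons": 70,
  "plan": [
    {"fingers":0.7,"delta_pos":[0,0.05,-3.6],"dr":[0,0,0]},
    {"fingers":0.7,"delta_pos":[0,0,-2.6],"dr":[0,0,0]},
    {"fingers":0.7,"delta_pos":[0,0,-1],"dr":[0,0,0]},
    {"fingers":0.7,"delta_pos":[0,0,0],"dr":[0,0,0]},
    {"fingers":-1,"delta_pos":[0,0,0],"dr":[0,0,0]},
    {"fingers":-1,"delta_pos":[0,0,0],"dr":[0,0,0]},
    {"fingers":-1,"delta_pos":[0,0,0],"dr":[0,0,0]},
    {"fingers":-1,"delta_pos":[0,0,0],"dr":[0,0,0]},
    {"fingers":-1,"delta_pos":[0,0,0],"dr":[0,0,0]}
  ]
}}

```text
t: 10.08
eef_pos: [0.4213, 0.3864, 0.0375]
orientation: [0.002, -0.013, 1.0, 0.001]
wrist_force: [0.1, -2.2, 5.9]
grip_width: 0.0342
grip_force: 69.5
```

Request:
{"name": "servo_tool", "arguments": {
  "plan": [
    {"fingers":-1,"delta_pos":[0,0,1],"dr":[0,0,0]},
    {"fingers":-1,"delta_pos":[0,0,3],"dr":[0,0,0]},
    {"fingers":-1,"delta_pos":[0,0,4],"dr":[0,0,0]},
    {"fingers":-1,"delta_pos":[0,0,4],"dr":[0,0,0]},
    {"fingers":-1,"delta_pos":[0,0,2],"dr":[0,0,0]},
    {"fingers":-1,"delta_pos":[0,0,0],"dr":[0,0,0]}
  ]
}}

```text
t: 10.58
eef_pos: [0.423, 0.3886, 0.1819]
orientation: [0.005, -0.013, 1.0, 0.004]
wrist_force: [1.2, 1.3, -2.3]
grip_width: 0.0348
grip_force: 70.7
```

Request:
{"name": "servo_tool", "arguments": {
  "plan": [
    {"fingers":-1,"delta_pos":[0.45,-3.82,0],"dr":[0,0,0]},
    {"fingers":-1,"delta_pos":[0.45,-3.82,0],"dr":[0,0,0]},
    {"fingers":-1,"delta_pos":[0.45,-3.82,0],"dr":[0,0,0]},
    {"fingers":-1,"delta_pos":[0.45,-3.82,0],"dr":[0,0,0]},
    {"fingers":-1,"delta_pos":[0.45,-3.82,0],"dr":[0,0,0]},
    {"fingers":-1,"delta_pos":[0.45,-3.82,0],"dr":[0,0,0]},
    {"fingers":-1,"delta_pos":[0.45,-3.82,0],"dr":[0,0,0]},
    {"fingers":-1,"delta_pos":[0.45,-3.82,0],"dr":[0,0,0]},
    {"fingers":-1,"delta_pos":[0.45,-3.82,0],"dr":[0,0,0]},
    {"fingers":-1,"delta_pos":[0.45,-3.82,0],"dr":[0,0,0]}
  ]
}}

```text
t: 11.42
eef_pos: [0.4625, 0.0021, 0.173]
orientation: [-0.002, -0.013, 1.0, 0.0]
wrist_force: [0.1, -0.0, -5.4]
grip_width: 0.0342
grip_force: 71.3
```

Request:
{"name": "servo_tool", "arguments": {
  "plan": [
    {"fingers":-1,"delta_pos":[0.45,-3.82,0],"dr":[0,0,0]},
    {"fingers":-1,"delta_pos":[0.45,-3.82,0],"dr":[0,0,0]},
    {"fingers":-1,"delta_pos":[0,0,0],"dr":[0,0,0]},
    {"fingers":-1,"delta_pos":[0,0,0],"dr":[0,0,0]}
  ]
}}

```text
t: 11.75
eef_pos: [0.4722, -0.0744, 0.1732]
orientation: [-0.001, -0.011, 1.0, 0.001]
wrist_force: [-0.5, 1.6, -5.3]
grip_width: 0.034
grip_force: 71.7
```

```bash
python3 - <<'E'
from m import *
q=viewer.grab_frame('side');s=readout.read_state();print(s['eef_pos'],s['wrist_force'])
for d in mark_of('cyl_brass',q)[:2]:print(d['centre'],d['conf'])
u=proj(q,s['eef_pos']);print(u)
a=cv2.convertScaleAbs(cv2.resize(q['img'][130:290,130:330],(750,600),interpolation=2),alpha=1.6);cv2.imwrite('pics/br.png',a[:,:,::-1])
E
```

```text
[ 0.47186291 -0.07300128  0.17307947] [-0.75395949  1.32100958 -4.87651974]
[0.471, -0.0764, 0.1344] 0.54
[225.65270158 193.94763005]
```

View pics/br.png

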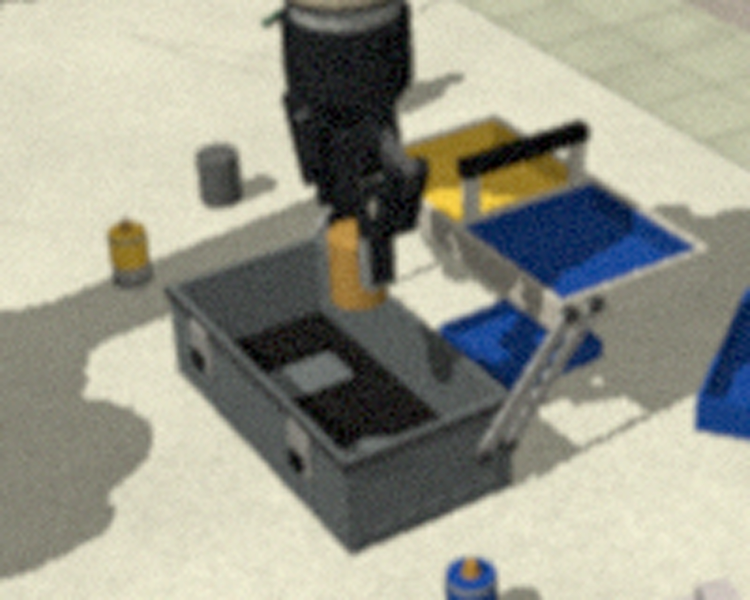

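The cylinder hangs upright in the gripper over the case (crop (355,260)), and the round cut-out is hidden by the wall. Its bottom is about 38 mm below the TCP.

Request:
{"name": "servo_tool", "arguments": {
  "plan": [
    {"fingers":-1,"delta_pos":[0.4,0.4,-2],"dr":[0,0,0]},
    {"fingers":-1,"delta_pos":[0,0,-3],"dr":[0,0,0]},
    {"fingers":-1,"delta_pos":[0,0,-3],"dr":[0,0,0]},
    {"fingers":-1,"delta_pos":[0,0,-3],"dr":[0,0,0]},
    {"fingers":-1,"delta_pos":[0,0,-1],"dr":[0,0,0]},
    {"fingers":-1,"delta_pos":[0,0,0],"dr":[0,0,0]},
    {"fingers":-1,"delta_pos":[0,0,0],"dr":[0,0,0]},
    {"fingers":-1,"delta_pos":[0,0,-0.5],"dr":[0,0,0]},
    {"fingers":-1,"delta_pos":[0,0,-0.3],"dr":[0,0,0]},
    {"fingers":-1,"delta_pos":[0,0,0],"dr":[0,0,0]}
  ]
}}

```text
t: 12.68
eef_pos: [0.4785, -0.0689, 0.0477]
orientation: [0.001, -0.013, 1.0, -0.0]
wrist_force: [-0.7, -0.1, -4.6]
grip_width: 0.0342
grip_force: 71.8
```

Request:
{"name": "servo_tool", "arguments": {
  "plan": [
    {"fingers":-1,"delta_pos":[-0.1,0,0],"dr":[0,0,0]},
    {"fingers":-1,"delta_pos":[0,0,0],"dr":[0,0,0]},
    {"fingers":-1,"delta_pos":[0,0,-0.2],"dr":[0,0,0]},
    {"fingers":-1,"delta_pos":[0,0,0],"dr":[0,0,0]},
    {"fingers":-1,"delta_pos":[0,0,0],"dr":[0,0,0]}
  ]
}}

```text
t: 13.1
eef_pos: [0.4765, -0.0689, 0.0448]
orientation: [-0.0, -0.013, 1.0, 0.0]
wrist_force: [0.9, -0.0, -4.0]
grip_width: 0.0344
grip_force: 71.8
```

Request:
{"name": "servo_tool", "arguments": {
  "plan": [
    {"fingers":-1,"delta_pos":[0,0,-0.2],"dr":[0,0,0]},
    {"fingers":-1,"delta_pos":[0,0,0],"dr":[0,0,0]},
    {"fingers":-1,"delta_pos":[0,0,0],"dr":[0,0,0]}
  ]
}}

```text
t: 13.35
eef_pos: [0.4764, -0.0688, 0.0426]
orientation: [-0.0, -0.013, 1.0, 0.0]
wrist_force: [0.4, 0.5, -4.3]
grip_width: 0.0343
grip_force: 71.8
```

Request:
{"name": "servo_tool", "arguments": {
  "plan": [
    {"fingers":-1,"delta_pos":[0,0,-0.2],"dr":[0,0,0]},
    {"fingers":-1,"delta_pos":[0,0,0],"dr":[0,0,0]},
    {"fingers":-1,"delta_pos":[0,0,0],"dr":[0,0,0]}
  ]
}}

```text
t: 13.6
eef_pos: [0.4768, -0.0689, 0.0415]
orientation: [-0.0, -0.013, 1.0, -0.0]
wrist_force: [-3.4, -1.3, 5.1]
grip_width: 0.0343
grip_force: 72.9
```

Request:
{"name": "servo_tool", "arguments": {
  "plan": [
    {"fingers":-1,"delta_pos":[0,0,-0.2],"dr":[0,0,0]},
    {"fingers":-1,"delta_pos":[0,0,0],"dr":[0,0,0]},
    {"fingers":-1,"delta_pos":[0,0,0],"dr":[0,0,0]}
  ]
}}

```text
t: 13.85
eef_pos: [0.4769, -0.0689, 0.0414]
orientation: [-0.001, -0.013, 1.0, 0.0]
wrist_force: [-8.5, 0.7, 22.1]
grip_width: 0.0347
grip_force: 75.1
```

Request:
{"name": "servo_tool", "arguments": {
  "plan": [
    {"fingers":-1,"delta_pos":[0,0,0.2],"dr":[0,0,0]},
    {"fingers":0.3,"delta_pos":[0,0,0],"dr":[0,0,0]},
    {"fingers":0.3,"delta_pos":[0,0,0],"dr":[0,0,0]},
    {"fingers":0.3,"delta_pos":[0,0,0],"dr":[0,0,0]},
    {"fingers":0.3,"delta_pos":[0,0,1.5],"dr":[0,0,0]},
    {"fingers":0.3,"delta_pos":[0,0,3.5],"dr":[0,0,0]},
    {"fingers":0.3,"delta_pos":[0,0,4],"dr":[0,0,0]},
    {"fingers":0.3,"delta_pos":[0,0,4],"dr":[0,0,0]},
    {"fingers":0.3,"delta_pos":[0,0,2],"dr":[0,0,0]}
  ]
}}

```text
t: 14.6
eef_pos: [0.4793, -0.0694, 0.1953]
orientation: [0.004, -0.013, 1.0, -0.001]
wrist_force: [1.5, -0.2, 0.3]
grip_width: 0.0556
grip_force: 0.0
```

Request:
{"name": "servo_tool", "arguments": {
  "plan": [
    {"fingers":0.6,"delta_pos":[0.7,-3.2,0],"dr":[0,0,-2.4]},
    {"fingers":0.6,"delta_pos":[0.7,-3.2,0],"dr":[0,0,-2.4]},
    {"fingers":0.6,"delta_pos":[0.7,-3.2,0],"dr":[0,0,-2.4]},
    {"fingers":0.6,"delta_pos":[0.7,-3.2,0],"dr":[0,0,-2.4]},
    {"fingers":0.6,"delta_pos":[0.7,-3.2,0],"dr":[0,0,-2.4]},
    {"fingers":0.6,"delta_pos":[0.7,-3.2,0],"dr":[0,0,-2.4]},
    {"fingers":0.6,"delta_pos":[0.6,-3.2,0],"dr":[0,0,-2.4]},
    {"fingers":0.6,"delta_pos":[0.6,-3.2,0],"dr":[0,0,-2.5]},
    {"fingers":0.6,"delta_pos":[0,0,0],"dr":[0,0,0]},
    {"fingers":0.6,"delta_pos":[0,0,0],"dr":[0,0,0]}
  ]
}}

```text
t: 15.43
eef_pos: [0.5305, -0.3264, 0.1901]
orientation: [-0.0, 0.156, 0.988, 0.0]
wrist_force: [-0.6, -0.1, -0.8]
grip_width: 0.068
grip_force: 0.0
```

```bash
python3 - <<'E'
from m import *
p=viewer.grab_frame('top')
for d in mark_of('cyl_brass',p)[:2]:print(d['centre'],d['conf'])
for n in('top','side'):
  q=viewer.grab_frame(n)
  for d in mark_of('step_block',q)[:1]:print(d['centre'],d['conf'])
a=cv2.convertScaleAbs(cv2.resize(p['img'][190:280,195:320],(790,569),interpolation=2),alpha=2);cv2.imwrite('pics/br2.png',a[:,:,::-1])
print(readout.read_state()['eef_pos'])
E
```

```text
[0.48, -0.0682, 0.001] 0.6
[0.5325, -0.328, -0.0025] 0.65
[0.5517, 0.3299, 0.0036] 0.72
[ 0.53046402 -0.32343402  0.19063388]
```

View pics/br2.png

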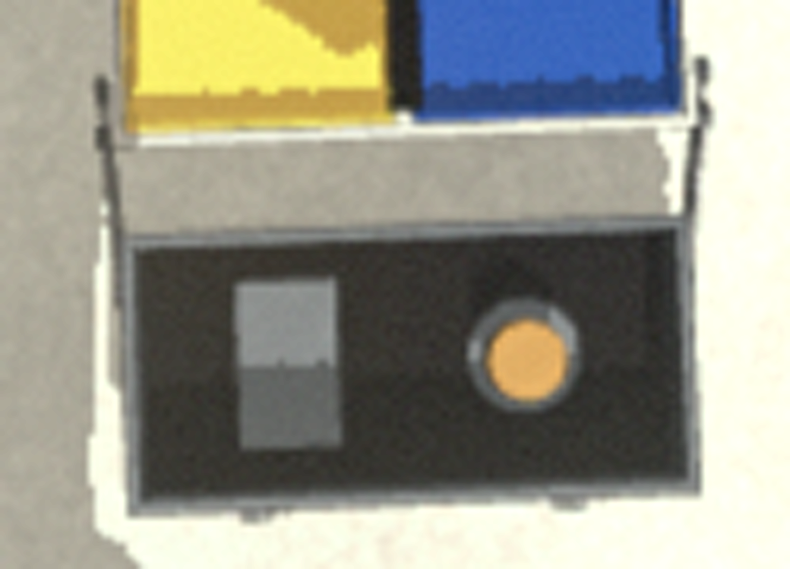

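Brass sits in the round cut-out (crop (527,358), ring centre (524,355)). The rectangular cut-out is at (290,364), 1 mm from where I predicted it. Picking up the block.

Request:
{"name": "servo_tool", "arguments": {
  "newtons": 60,
  "plan": [
    {"fingers":0.6,"delta_pos":[0,-0.1,-4],"dr":[0,0,0]},
    {"fingers":0.6,"delta_pos":[0,0,-4],"dr":[0,0,0]},
    {"fingers":0.6,"delta_pos":[0,0,-4],"dr":[0,0,0]},
    {"fingers":0.6,"delta_pos":[0,0,-3],"dr":[0,0,0]},
    {"fingers":0.6,"delta_pos":[0,0,-1],"dr":[0,0,0]},
    {"fingers":0.6,"delta_pos":[0,0,0],"dr":[0,0,0]},
    {"fingers":0.6,"delta_pos":[0,0,0],"dr":[0,0,0]}
  ]
}}

```text
t: 16.32
eef_pos: [0.5312, -0.3257, 0.0314]
orientation: [0.0, 0.154, 0.988, -0.0]
wrist_force: [0.2, -0.3, 0.8]
grip_width: 0.0684
grip_force: 0.0
```

Request:
{"name": "servo_tool", "arguments": {
  "plan": [
    {"fingers":-1,"delta_pos":[0,0,0],"dr":[0,0,0]},
    {"fingers":-1,"delta_pos":[0,0,0],"dr":[0,0,0]},
    {"fingers":-1,"delta_pos":[0,0,0],"dr":[0,0,0]},
    {"fingers":-1,"delta_pos":[0,0,0],"dr":[0,0,0]},
    {"fingers":-1,"delta_pos":[0,0,0],"dr":[0,0,0]},
    {"fingers":-1,"delta_pos":[0,0,0],"dr":[0,0,0]}
  ]
}}

```text
t: 16.82
eef_pos: [0.5325, -0.327, 0.0336]
orientation: [0.002, 0.155, 0.988, -0.001]
wrist_force: [-0.4, 0.5, 6.3]
grip_width: 0.0287
grip_force: 61.1
```

Request:
{"name": "servo_tool", "arguments": {
  "plan": [
    {"fingers":-1,"delta_pos":[0,0,1],"dr":[0,0,0]},
    {"fingers":-1,"delta_pos":[0,0,3],"dr":[0,0,0]},
    {"fingers":-1,"delta_pos":[0,0,4],"dr":[0,0,0]},
    {"fingers":-1,"delta_pos":[0,0,4],"dr":[0,0,0]},
    {"fingers":-1,"delta_pos":[0,0,2],"dr":[0,0,0]},
    {"fingers":-1,"delta_pos":[0,0,0],"dr":[0,0,0]},
    {"fingers":-1,"delta_pos":[0,0,0],"dr":[0,0,0]}
  ]
}}

```text
t: 17.4
eef_pos: [0.5312, -0.3264, 0.1728]
orientation: [0.002, 0.155, 0.988, -0.001]
wrist_force: [-1.1, 0.3, -1.4]
grip_width: 0.0285
grip_force: 60.2
```

Request:
{"name": "servo_tool", "arguments": {
  "plan": [
    {"fingers":-1,"delta_pos":[-0.59,3.66,0],"dr":[0,0,1.93]},
    {"fingers":-1,"delta_pos":[-0.59,3.66,0],"dr":[0,0,1.93]},
    {"fingers":-1,"delta_pos":[-0.59,3.66,0],"dr":[0,0,1.93]},
    {"fingers":-1,"delta_pos":[-0.59,3.66,0],"dr":[0,0,1.93]},
    {"fingers":-1,"delta_pos":[-0.59,3.66,0],"dr":[0,0,1.93]},
    {"fingers":-1,"delta_pos":[-0.59,3.66,0],"dr":[0,0,1.93]},
    {"fingers":-1,"delta_pos":[-0.59,3.66,0],"dr":[0,0,1.93]},
    {"fingers":-1,"delta_pos":[-0.59,3.66,0],"dr":[0,0,1.93]},
    {"fingers":-1,"delta_pos":[-0.59,3.66,0],"dr":[0,0,1.93]},
    {"fingers":-1,"delta_pos":[-0.59,3.66,0],"dr":[0,0,1.93]}
  ]
}}

```text
t: 18.23
eef_pos: [0.4684, 0.0418, 0.1681]
orientation: [-0.003, -0.014, 1.0, 0.0]
wrist_force: [1.2, 0.2, -1.2]
grip_width: 0.029
grip_force: 60.2
```

Request:
{"name": "servo_tool", "arguments": {
  "plan": [
    {"fingers":-1,"delta_pos":[0,0,0],"dr":[0,0,0]},
    {"fingers":-1,"delta_pos":[0,0,0],"dr":[0,0,0]},
    {"fingers":-1,"delta_pos":[0,0,-3],"dr":[0,0,0]},
    {"fingers":-1,"delta_pos":[0,0,-3],"dr":[0,0,0]},
    {"fingers":-1,"delta_pos":[0,0,0],"dr":[0,0,0]},
    {"fingers":-1,"delta_pos":[0,0,0],"dr":[0,0,0]}
  ]
}}

```text
t: 18.73
eef_pos: [0.4686, 0.0391, 0.1082]
orientation: [-0.004, -0.012, 1.0, -0.0]
wrist_force: [0.2, -0.2, -2.1]
grip_width: 0.0288
grip_force: 60.3
```

```bash
python3 - <<'E'
from m import *
print(readout.read_state()['eef_pos'])
q=viewer.grab_frame('side');p=viewer.grab_frame('top')
for x in(p,q):
  for d in mark_of('step_block',x)[:1]:print(d['centre'],d['conf'])
a=cv2.resize(p['img'][200:270,215:305],(480,373),interpolation=2)
b=cv2.resize(q['img'][150:250,160:245],(317,373),interpolation=2)
cv2.imwrite('pics/bl.png',cv2.convertScaleAbs(np.hstack([a,b]),alpha=1.8)[:,:,::-1])
E
```

```text
[0.46858951 0.03914112 0.10815647]
[0.4664, 0.0378, 0.077] 0.71
```

View pics/bl.png

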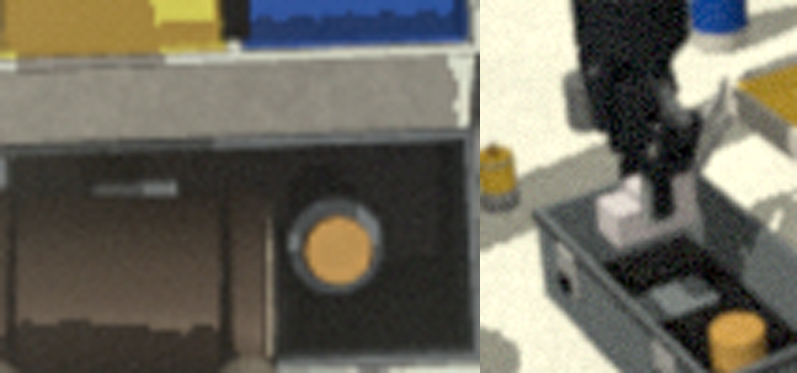

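The block hangs level and aligned, with its tall end away from the robot and the cut-out below it. Lowering it.

Request:
{"name": "servo_tool", "arguments": {
  "plan": [
    {"fingers":-1,"delta_pos":[0.5,0.1,-2],"dr":[0,0,0]},
    {"fingers":-1,"delta_pos":[0,0,-2.5],"dr":[0,0,0]},
    {"fingers":-1,"delta_pos":[0,0,-1.5],"dr":[0,0,0]},
    {"fingers":-1,"delta_pos":[0,0,-0.3],"dr":[0,0,0]},
    {"fingers":-1,"delta_pos":[0,0,0],"dr":[0,0,0]},
    {"fingers":-1,"delta_pos":[0,0,0],"dr":[0,0,0]}
  ]
}}

```text
t: 19.43
eef_pos: [0.4779, 0.0411, 0.0491]
orientation: [0.001, -0.013, 1.0, -0.0]
wrist_force: [-0.8, 0.1, -2.0]
grip_width: 0.0287
grip_force: 60.4
```

Request:
{"name": "servo_tool", "arguments": {
  "plan": [
    {"fingers":-1,"delta_pos":[0,0,-0.3],"dr":[0,0,0]},
    {"fingers":-1,"delta_pos":[0,0,0],"dr":[0,0,0]},
    {"fingers":-1,"delta_pos":[0,0,-0.2],"dr":[0,0,0]},
    {"fingers":-1,"delta_pos":[0,0,0],"dr":[0,0,0]},
    {"fingers":-1,"delta_pos":[0,0,0],"dr":[0,0,0]}
  ]
}}

```text
t: 19.85
eef_pos: [0.4767, 0.0412, 0.043]
orientation: [0.0, -0.013, 1.0, 0.0]
wrist_force: [-0.6, -0.2, -1.7]
grip_width: 0.029
grip_force: 60.4
```

Request:
{"name": "servo_tool", "arguments": {
  "plan": [
    {"fingers":-1,"delta_pos":[0,0,-0.2],"dr":[0,0,0]},
    {"fingers":-1,"delta_pos":[0,0,0],"dr":[0,0,0]},
    {"fingers":-1,"delta_pos":[0,0,0],"dr":[0,0,0]}
  ]
}}

```text
t: 20.1
eef_pos: [0.4764, 0.0412, 0.0406]
orientation: [-0.0, -0.013, 1.0, -0.0]
wrist_force: [0.2, -0.4, -1.9]
grip_width: 0.0286
grip_force: 60.4
```

Request:
{"name": "servo_tool", "arguments": {
  "plan": [
    {"fingers":-1,"delta_pos":[-0.25,-0.1,-0.2],"dr":[0,0,0]},
    {"fingers":-1,"delta_pos":[0,0,0],"dr":[0,0,0]},
    {"fingers":-1,"delta_pos":[0,0,0],"dr":[0,0,0]}
  ]
}}

```text
t: 20.35
eef_pos: [0.4736, 0.0401, 0.0385]
orientation: [-0.0, -0.013, 1.0, 0.0]
wrist_force: [0.4, -0.7, -2.2]
grip_width: 0.0289
grip_force: 60.4
```

Request:
{"name": "servo_tool", "arguments": {
  "plan": [
    {"fingers":-1,"delta_pos":[0,0,-0.2],"dr":[0,0,0]},
    {"fingers":-1,"delta_pos":[0,0,0],"dr":[0,0,0]},
    {"fingers":-1,"delta_pos":[0,0,0],"dr":[0,0,0]}
  ]
}}

```text
t: 20.6
eef_pos: [0.4742, 0.0402, 0.0376]
orientation: [-0.0, -0.013, 1.0, -0.0]
wrist_force: [-2.9, -0.2, 5.7]
grip_width: 0.0292
grip_force: 61.4
```

Request:
{"name": "servo_tool", "arguments": {
  "plan": [
    {"fingers":-1,"delta_pos":[0,0,-0.1],"dr":[0,0,0]},
    {"fingers":-1,"delta_pos":[0,0,0],"dr":[0,0,0]},
    {"fingers":-1,"delta_pos":[0,0,0],"dr":[0,0,0]}
  ]
}}

```text
t: 20.85
eef_pos: [0.4742, 0.0402, 0.0375]
orientation: [-0.0, -0.013, 1.0, -0.0]
wrist_force: [-6.0, -0.8, 14.3]
grip_width: 0.0287
grip_force: 62.6
```

Contact came at the predicted floor height. Releasing and lifting clear.

Request:
{"name": "servo_tool", "arguments": {
  "plan": [
    {"fingers":-1,"delta_pos":[0,0,0.2],"dr":[0,0,0]},
    {"fingers":0.2,"delta_pos":[0,0,0],"dr":[0,0,0]},
    {"fingers":0.2,"delta_pos":[0,0,0],"dr":[0,0,0]},
    {"fingers":0.2,"delta_pos":[0,0,0],"dr":[0,0,0]},
    {"fingers":0.2,"delta_pos":[0,0,1.5],"dr":[0,0,0]},
    {"fingers":0.2,"delta_pos":[0,0,3.5],"dr":[0,0,0]},
    {"fingers":0.2,"delta_pos":[0,0,4],"dr":[0,0,0]},
    {"fingers":0.2,"delta_pos":[0,0,4],"dr":[0,0,0]},
    {"fingers":0.2,"delta_pos":[0,0,4],"dr":[0,0,0]},
    {"fingers":0.2,"delta_pos":[0,0,3.5],"dr":[0,0,0]}
  ]
}}

```text
t: 21.68
eef_pos: [0.4743, 0.0402, 0.2452]
orientation: [0.001, -0.013, 1.0, -0.0]
wrist_force: [0.6, -0.4, -0.7]
grip_width: 0.0515
grip_force: 0.0
```

Request:
{"name": "servo_tool", "arguments": {
  "plan": [
    {"fingers":0.2,"delta_pos":[2.65,-0.85,0],"dr":[0,0,0]},
    {"fingers":0.2,"delta_pos":[2.65,-0.85,0],"dr":[0,0,0]},
    {"fingers":0.2,"delta_pos":[2.65,-0.85,0],"dr":[0,0,0]},
    {"fingers":0.2,"delta_pos":[2.65,-0.85,0],"dr":[0,0,0]},
    {"fingers":0.2,"delta_pos":[2.65,-0.85,0],"dr":[0,0,0]},
    {"fingers":0.2,"delta_pos":[2.65,-0.85,0],"dr":[0,0,0]},
    {"fingers":0.2,"delta_pos":[0,0,0],"dr":[0,0,0]},
    {"fingers":0.2,"delta_pos":[0,0,0],"dr":[0,0,0]},
    {"fingers":0.2,"delta_pos":[0,0,0],"dr":[0,0,0]}
  ]
}}

```text
t: 22.43
eef_pos: [0.6322, -0.0107, 0.2418]
orientation: [-0.001, -0.013, 1.0, 0.0]
wrist_force: [-0.9, 0.5, 0.2]
grip_width: 0.0513
grip_force: 0.0
```

```bash
python3 - <<'E'
from m import *
print(readout.read_state()['eef_pos'])
q=viewer.grab_frame('side');p=viewer.grab_frame('top')
for t in('step_block','cyl_brass','tray'):
 for x in(p,q):
  for d in mark_of(t,x)[:1]:print(t,d['centre'],d['conf'])
a=cv2.resize(p['img'][200:270,215:305],(480,373),interpolation=2)
b=cv2.resize(q['img'][150:250,160:245],(317,373),interpolation=2)
cv2.imwrite('pics/bl2.png',cv2.convertScaleAbs(np.hstack([a,b]),alpha=1.8)[:,:,::-1])
E
```

```text
[ 0.63223946 -0.01067513  0.24177105]
step_block [0.4688, 0.039, 0.0068] 0.88
cyl_brass [0.4734, -0.0706, 0.0044] 0.69
tray [0.5528, 0.3249, 0.0008] 0.72
tray [0.6361, -0.0116, 0.1029] 0.69
```

View pics/bl2.png

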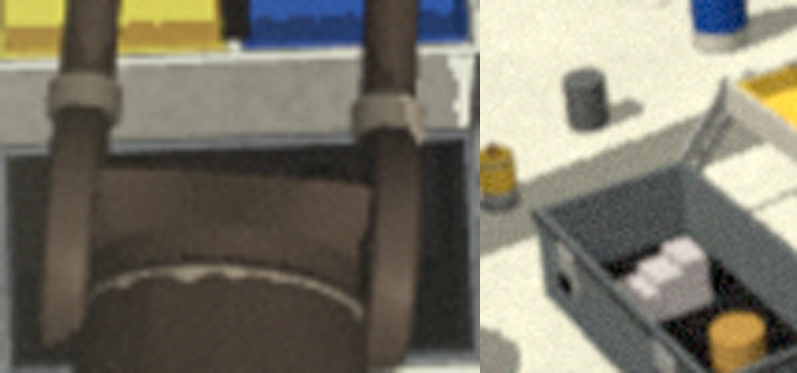

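Both parts are seated in their cut-outs. Regripping the bar and swinging the tray back.

Request:
{"name": "servo_tool", "arguments": {
  "plan": [
    {"fingers":0.2,"delta_pos":[0.1,-0.15,-3],"dr":[0,0,0]},
    {"fingers":0.2,"delta_pos":[0,0,-3],"dr":[0,0,0]},
    {"fingers":0.2,"delta_pos":[0,0,-1.4],"dr":[0,0,0]},
    {"fingers":0.2,"delta_pos":[0,0,0],"dr":[0,0,0]},
    {"fingers":-1,"delta_pos":[0,0,0],"dr":[0,0,0]},
    {"fingers":-1,"delta_pos":[0,0,0],"dr":[0,0,0]},
    {"fingers":-1,"delta_pos":[0,0,0],"dr":[0,0,0]},
    {"fingers":-1,"delta_pos":[0,0,0],"dr":[0,0,0]},
    {"fingers":-1,"delta_pos":[0,0,0],"dr":[0,0,0]}
  ]
}}

```text
t: 23.58
eef_pos: [0.6357, -0.0124, 0.1712]
orientation: [0.002, -0.013, 1.0, -0.0]
wrist_force: [-0.1, -0.4, 4.5]
grip_width: 0.0127
grip_force: 61.0
```

Request:
{"name": "servo_tool", "arguments": {
  "plan": [
    {"fingers":-1,"delta_pos":[-0.73,-0.02,0.56],"dr":[0,0,0]},
    {"fingers":-1,"delta_pos":[-0.77,-0.02,0.49],"dr":[0,0,0]},
    {"fingers":-1,"delta_pos":[-0.81,-0.02,0.42],"dr":[0,0,0]},
    {"fingers":-1,"delta_pos":[-0.85,-0.02,0.35],"dr":[0,0,0]}
  ]
}}

```text
t: 23.92
eef_pos: [0.6046, -0.013, 0.1893]
orientation: [0.003, -0.013, 1.0, 0.0]
wrist_force: [4.5, 0.1, 2.6]
grip_width: 0.0128
grip_force: 60.9
```

Request:
{"name": "servo_tool", "arguments": {
  "plan": [
    {"fingers":-1,"delta_pos":[-0.87,-0.02,0.28],"dr":[0,0,0]},
    {"fingers":-1,"delta_pos":[-0.89,-0.02,0.2],"dr":[0,0,0]},
    {"fingers":-1,"delta_pos":[-0.91,-0.02,0.12],"dr":[0,0,0]},
    {"fingers":-1,"delta_pos":[-0.91,-0.02,0.04],"dr":[0,0,0]},
    {"fingers":-1,"delta_pos":[-0.91,-0.02,-0.04],"dr":[0,0,0]},
    {"fingers":-1,"delta_pos":[-0.91,-0.02,-0.12],"dr":[0,0,0]},
    {"fingers":-1,"delta_pos":[-0.89,-0.02,-0.2],"dr":[0,0,0]},
    {"fingers":-1,"delta_pos":[-0.87,-0.02,-0.28],"dr":[0,0,0]},
    {"fingers":-1,"delta_pos":[-0.85,-0.02,-0.35],"dr":[0,0,0]}
  ]
}}

```text
t: 24.67
eef_pos: [0.5196, -0.0147, 0.1838]
orientation: [-0.002, -0.013, 1.0, 0.0]
wrist_force: [-1.9, 0.7, 1.1]
grip_width: 0.0129
grip_force: 60.9
```

Request:
{"name": "servo_tool", "arguments": {
  "plan": [
    {"fingers":-1,"delta_pos":[-0.81,-0.02,-0.42],"dr":[0,0,0]},
    {"fingers":-1,"delta_pos":[-0.77,-0.02,-0.49],"dr":[0,0,0]},
    {"fingers":-1,"delta_pos":[-0.73,-0.02,-0.56],"dr":[0,0,0]},
    {"fingers":-1,"delta_pos":[-0.68,-0.02,-0.62],"dr":[0,0,0]},
    {"fingers":-1,"delta_pos":[-0.62,-0.02,-0.68],"dr":[0,0,0]},
    {"fingers":-1,"delta_pos":[-0.56,-0.01,-0.73],"dr":[0,0,0]},
    {"fingers":-1,"delta_pos":[-0.49,-0.01,-0.77],"dr":[0,0,0]},
    {"fingers":-1,"delta_pos":[0,0,0],"dr":[0,0,0]},
    {"fingers":-1,"delta_pos":[0,0,0],"dr":[0,0,0]}
  ]
}}

```text
t: 25.42
eef_pos: [0.4774, -0.0156, 0.143]
orientation: [0.001, -0.013, 1.0, 0.001]
wrist_force: [-4.0, 6.2, 13.5]
grip_width: 0.0126
grip_force: 62.4
```

Request:
{"name": "servo_tool", "arguments": {
  "plan": [
    {"fingers":0.2,"delta_pos":[0,0,0],"dr":[0,0,0]},
    {"fingers":0.2,"delta_pos":[0,0,0],"dr":[0,0,0]},
    {"fingers":0.2,"delta_pos":[0,0,0],"dr":[0,0,0]},
    {"fingers":0.2,"delta_pos":[0,0,1],"dr":[0,0,0]},
    {"fingers":0.2,"delta_pos":[0,0,3.5],"dr":[0,0,0]},
    {"fingers":0.2,"delta_pos":[0,0,4],"dr":[0,0,0]},
    {"fingers":0.2,"delta_pos":[0,0,2],"dr":[0,0,0]}
  ]
}}

```text
t: 26.0
eef_pos: [0.4778, -0.0167, 0.2501]
orientation: [0.003, -0.013, 1.0, -0.001]
wrist_force: [1.6, 0.8, -0.0]
grip_width: 0.0515
grip_force: 0.0
```

Request:
{"name": "servo_tool", "arguments": {
  "plan": [
    {"fingers":0.5,"delta_pos":[-0.57,-3.74,0],"dr":[0,0,0]},
    {"fingers":0.5,"delta_pos":[-0.57,-3.74,0],"dr":[0,0,0]},
    {"fingers":0.5,"delta_pos":[-0.57,-3.74,0],"dr":[0,0,0]},
    {"fingers":0.5,"delta_pos":[-0.57,-3.74,0],"dr":[0,0,0]},
    {"fingers":0.5,"delta_pos":[-0.57,-3.74,0],"dr":[0,0,0]},
    {"fingers":0.5,"delta_pos":[-0.57,-3.74,0],"dr":[0,0,0]},
    {"fingers":0.5,"delta_pos":[0,0,0],"dr":[0,0,0]},
    {"fingers":0.5,"delta_pos":[0,0,0],"dr":[0,0,0]},
    {"fingers":0.5,"delta_pos":[0,0,0],"dr":[0,0,0]}
  ]
}}

```text
t: 26.75
eef_pos: [0.4413, -0.2405, 0.2458]
orientation: [-0.0, -0.013, 1.0, 0.0]
wrist_force: [0.6, -0.3, -0.5]
grip_width: 0.0639
grip_force: 0.0
```

```bash
python3 - <<'E'
from m import *
print(readout.read_state()['eef_pos'])
q=viewer.grab_frame('side');p=viewer.grab_frame('top')
for t in('tray','bin_blue','bin_yellow','probe_blue','probe_yellow'):
 for x in(p,q):
  for d in mark_of(t,x)[:2]:print(t,np.round(d['centre'],3),round(d['conf'],2))
a=cv2.resize(p['img'][210:290,150:350],(800,320),interpolation=2)
cv2.imwrite('pics/dn.png',cv2.convertScaleAbs(a,alpha=1.8)[:,:,::-1])
E
```

```text
[ 0.44126323 -0.24048489  0.24575004]
tray [ 0.47  -0.015  0.071] 0.63
tray [ 0.476 -0.013  0.073] 0.91
bin_blue [ 0.777 -0.179 -0.002] 0.62
bin_blue [ 0.475 -0.076  0.075] 0.59
bin_blue [ 0.636 -0.004 -0.002] 0.85
bin_blue [ 0.778 -0.172 -0.003] 0.63
bin_yellow [0.474 0.048 0.075] 0.72
bin_yellow [0.481 0.045 0.075] 0.63
probe_blue [ 0.444 -0.238  0.002] 0.58
probe_blue [ 0.442 -0.243 -0.002] 0.81
probe_yellow [ 0.437  0.242 -0.003] 0.59
probe_yellow [ 0.434  0.243 -0.   ] 0.56
```

View pics/dn.png

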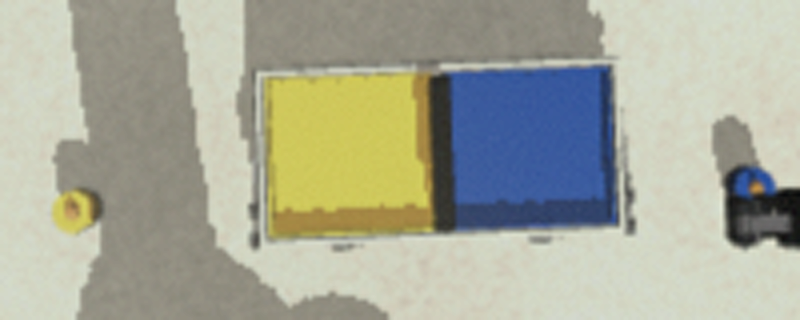

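The tray is fully down, with the yellow bin on the left and the blue bin on the right. Now the blue probe.

Request:
{"name": "servo_tool", "arguments": {
  "newtons": 40,
  "plan": [
    {"fingers":0.5,"delta_pos":[0.15,0,-4],"dr":[0,0,0]},
    {"fingers":0.5,"delta_pos":[0,0,-4],"dr":[0,0,0]},
    {"fingers":0.5,"delta_pos":[0,0,-4],"dr":[0,0,0]},
    {"fingers":0.5,"delta_pos":[0,0,-4],"dr":[0,0,0]},
    {"fingers":0.5,"delta_pos":[0,0,-3.2],"dr":[0,0,0]},
    {"fingers":0.5,"delta_pos":[0,0,-2],"dr":[0,0,0]},
    {"fingers":0.5,"delta_pos":[0,0,0],"dr":[0,0,0]},
    {"fingers":0.5,"delta_pos":[0,0,0],"dr":[0,0,0]},
    {"fingers":0.5,"delta_pos":[0,0,0],"dr":[0,0,0]}
  ]
}}

```text
t: 28.1
eef_pos: [0.4443, -0.2413, 0.035]
orientation: [0.001, -0.013, 1.0, -0.001]
wrist_force: [0.2, -0.3, 0.5]
grip_width: 0.0643
grip_force: 0.0
```

Request:
{"name": "servo_tool", "arguments": {
  "plan": [
    {"fingers":-1,"delta_pos":[0,0,0],"dr":[0,0,0]},
    {"fingers":-1,"delta_pos":[0,0,0],"dr":[0,0,0]},
    {"fingers":-1,"delta_pos":[0,0,0],"dr":[0,0,0]},
    {"fingers":-1,"delta_pos":[0,0,0],"dr":[0,0,0]},
    {"fingers":-1,"delta_pos":[0,0,0],"dr":[0,0,0]},
    {"fingers":-1,"delta_pos":[0,0,0],"dr":[0,0,0]},
    {"fingers":-1,"delta_pos":[0,0,0],"dr":[0,0,0]}
  ]
}}

```text
t: 28.68
eef_pos: [0.4444, -0.2413, 0.0357]
orientation: [0.001, -0.013, 1.0, -0.001]
wrist_force: [-0.2, 0.7, 6.5]
grip_width: 0.0291
grip_force: 39.1
```

Request:
{"name": "servo_tool", "arguments": {
  "plan": [
    {"fingers":-1,"delta_pos":[0,0,1],"dr":[0,0,0]},
    {"fingers":-1,"delta_pos":[0,0,3],"dr":[0,0,0]},
    {"fingers":-1,"delta_pos":[0,0,4],"dr":[0,0,0]},
    {"fingers":-1,"delta_pos":[0,0,4],"dr":[0,0,0]},
    {"fingers":-1,"delta_pos":[0,0,4],"dr":[0,0,0]},
    {"fingers":-1,"delta_pos":[0,0,3],"dr":[0,0,0]},
    {"fingers":-1,"delta_pos":[0,0,0],"dr":[0,0,0]},
    {"fingers":-1,"delta_pos":[0,0,0],"dr":[0,0,0]}
  ]
}}

```text
t: 29.35
eef_pos: [0.4444, -0.2413, 0.2269]
orientation: [0.003, -0.013, 1.0, -0.002]
wrist_force: [-0.7, 0.9, -1.3]
grip_width: 0.0289
grip_force: 39.7
```

Request:
{"name": "servo_tool", "arguments": {
  "plan": [
    {"fingers":-1,"delta_pos":[0.6,3.27,0],"dr":[0,0,0]},
    {"fingers":-1,"delta_pos":[0.6,3.27,0],"dr":[0,0,0]},
    {"fingers":-1,"delta_pos":[0.6,3.27,0],"dr":[0,0,0]},
    {"fingers":-1,"delta_pos":[0.6,3.27,0],"dr":[0,0,0]},
    {"fingers":-1,"delta_pos":[0.6,3.27,0],"dr":[0,0,0]},
    {"fingers":-1,"delta_pos":[0,0,0],"dr":[0,0,0]},
    {"fingers":-1,"delta_pos":[0,0,0],"dr":[0,0,0]},
    {"fingers":-1,"delta_pos":[0,0,0],"dr":[0,0,0]}
  ]
}}

```text
t: 30.02
eef_pos: [0.4719, -0.0769, 0.2223]
orientation: [-0.002, -0.014, 1.0, 0.0]
wrist_force: [0.2, 0.0, -0.7]
grip_width: 0.0287
grip_force: 40.0
```

Request:
{"name": "servo_tool", "arguments": {
  "plan": [
    {"fingers":-1,"delta_pos":[0,0,-4],"dr":[0,0,0]},
    {"fingers":-1,"delta_pos":[0,0,-3.5],"dr":[0,0,0]},
    {"fingers":-1,"delta_pos":[0,0,-2],"dr":[0,0,0]},
    {"fingers":-1,"delta_pos":[0,0,-0.9],"dr":[0,0,0]},
    {"fingers":-1,"delta_pos":[0,0,0],"dr":[0,0,0]},
    {"fingers":-1,"delta_pos":[0,0,0],"dr":[0,0,0]},
    {"fingers":-1,"delta_pos":[0,0,0],"dr":[0,0,0]},
    {"fingers":-1,"delta_pos":[0,0,0],"dr":[0,0,0]}
  ]
}}

```text
t: 30.68
eef_pos: [0.4748, -0.0777, 0.1216]
orientation: [0.002, -0.013, 1.0, -0.001]
wrist_force: [-0.3, -0.1, -0.4]
grip_width: 0.0291
grip_force: 39.9
```

Lowering in small steps to 0.1142.

Request:
{"name": "servo_tool", "arguments": {
  "plan": [
    {"fingers":-1,"delta_pos":[0,0,-0.3],"dr":[0,0,0]},
    {"fingers":-1,"delta_pos":[0,0,0],"dr":[0,0,0]},
    {"fingers":-1,"delta_pos":[0,0,-0.2],"dr":[0,0,0]},
    {"fingers":-1,"delta_pos":[0,0,0],"dr":[0,0,0]},
    {"fingers":-1,"delta_pos":[0,0,0],"dr":[0,0,0]}
  ]
}}

```text
t: 31.1
eef_pos: [0.473, -0.0769, 0.1148]
orientation: [-0.0, -0.013, 1.0, 0.0]
wrist_force: [0.6, -0.2, -0.8]
grip_width: 0.0289
grip_force: 39.9
```

Request:
{"name": "servo_tool", "arguments": {
  "plan": [
    {"fingers":-1,"delta_pos":[0,0,-0.2],"dr":[0,0,0]},
    {"fingers":-1,"delta_pos":[0,0,0],"dr":[0,0,0]},
    {"fingers":-1,"delta_pos":[0,0,0],"dr":[0,0,0]},
    {"fingers":-1,"delta_pos":[0,0,0],"dr":[0,0,0]}
  ]
}}

```text
t: 31.43
eef_pos: [0.4734, -0.077, 0.114]
orientation: [-0.0, -0.013, 1.0, -0.0]
wrist_force: [-3.1, 1.1, 8.0]
grip_width: 0.0289
grip_force: 40.8
```

Request:
{"name": "servo_tool", "arguments": {
  "plan": [
    {"fingers":-1,"delta_pos":[0,0,0.1],"dr":[0,0,0]},
    {"fingers":0.2,"delta_pos":[0,0,0],"dr":[0,0,0]},
    {"fingers":0.2,"delta_pos":[0,0,0],"dr":[0,0,0]},
    {"fingers":0.2,"delta_pos":[0,0,0],"dr":[0,0,0]},
    {"fingers":0.2,"delta_pos":[0,0,1],"dr":[0,0,0]},
    {"fingers":0.2,"delta_pos":[0,0,3],"dr":[0,0,0]},
    {"fingers":0.2,"delta_pos":[0,0,4],"dr":[0,0,0]},
    {"fingers":0.2,"delta_pos":[0,0,4],"dr":[0,0,0]},
    {"fingers":0.2,"delta_pos":[0,0,2],"dr":[0,0,0]}
  ]
}}

```text
t: 32.18
eef_pos: [0.4755, -0.0773, 0.259]
orientation: [0.004, -0.013, 1.0, -0.001]
wrist_force: [0.0, 0.3, 0.4]
grip_width: 0.0512
grip_force: 0.0
```

Request:
{"name": "servo_tool", "arguments": {
  "plan": [
    {"fingers":0.5,"delta_pos":[-0.43,3.6,0],"dr":[0,0,0]},
    {"fingers":0.5,"delta_pos":[-0.43,3.6,0],"dr":[0,0,0]},
    {"fingers":0.5,"delta_pos":[-0.43,3.6,0],"dr":[0,0,0]},
    {"fingers":0.5,"delta_pos":[-0.43,3.6,0],"dr":[0,0,0]},
    {"fingers":0.5,"delta_pos":[-0.43,3.6,0],"dr":[0,0,0]},
    {"fingers":0.5,"delta_pos":[-0.43,3.6,0],"dr":[0,0,0]},
    {"fingers":0.5,"delta_pos":[-0.43,3.6,0],"dr":[0,0,0]},
    {"fingers":0.5,"delta_pos":[-0.43,3.6,0],"dr":[0,0,0]},
    {"fingers":0.5,"delta_pos":[-0.43,3.6,0],"dr":[0,0,0]}
  ]
}}

```text
t: 32.93
eef_pos: [0.4337, 0.249, 0.2542]
orientation: [0.0, -0.013, 1.0, 0.0]
wrist_force: [0.7, -0.2, -0.9]
grip_width: 0.064
grip_force: 0.0
```

Request:
{"name": "servo_tool", "arguments": {
  "plan": [
    {"fingers":0.5,"delta_pos":[0,0,-4],"dr":[0,0,0]},
    {"fingers":0.5,"delta_pos":[0,0,-4],"dr":[0,0,0]},
    {"fingers":0.5,"delta_pos":[0,0,-4],"dr":[0,0,0]},
    {"fingers":0.5,"delta_pos":[0,0,-1],"dr":[0,0,0]},
    {"fingers":0.5,"delta_pos":[0,0,0],"dr":[0,0,0]},
    {"fingers":0.5,"delta_pos":[0,0,0],"dr":[0,0,0]},
    {"fingers":0.5,"delta_pos":[0,0,0],"dr":[0,0,0]}
  ]
}}

```text
t: 33.52
eef_pos: [0.4366, 0.2478, 0.1263]
orientation: [0.002, -0.013, 1.0, 0.001]
wrist_force: [0.5, 0.1, 0.8]
grip_width: 0.0642
grip_force: 0.0
```

Request:
{"name": "servo_tool", "arguments": {
  "plan": [
    {"fingers":0.5,"delta_pos":[0,0,-4],"dr":[0,0,0]},
    {"fingers":0.5,"delta_pos":[0,0,-3],"dr":[0,0,0]},
    {"fingers":0.5,"delta_pos":[0,0,-2],"dr":[0,0,0]},
    {"fingers":0.5,"delta_pos":[0,0,0],"dr":[0,0,0]},
    {"fingers":0.5,"delta_pos":[0,0,0],"dr":[0,0,0]},
    {"fingers":0.5,"delta_pos":[0,0,0],"dr":[0,0,0]}
  ]
}}

```text
t: 34.02
eef_pos: [0.4369, 0.248, 0.0363]
orientation: [0.002, -0.013, 1.0, 0.001]
wrist_force: [-0.5, -0.4, 0.4]
grip_width: 0.0642
grip_force: 0.0
```

Request:
{"name": "servo_tool", "arguments": {
  "plan": [
    {"fingers":-1,"delta_pos":[0,0,0],"dr":[0,0,0]},
    {"fingers":-1,"delta_pos":[0,0,0],"dr":[0,0,0]},
    {"fingers":-1,"delta_pos":[0,0,0],"dr":[0,0,0]},
    {"fingers":-1,"delta_pos":[0,0,0],"dr":[0,0,0]},
    {"fingers":-1,"delta_pos":[0,0,0],"dr":[0,0,0]},
    {"fingers":-1,"delta_pos":[0,0,0],"dr":[0,0,0]},
    {"fingers":-1,"delta_pos":[0,0,0],"dr":[0,0,0]}
  ]
}}

```text
t: 34.6
eef_pos: [0.4357, 0.2475, 0.0356]
orientation: [0.001, -0.013, 1.0, 0.0]
wrist_force: [-0.8, -0.9, 7.0]
grip_width: 0.0292
grip_force: 39.0
```

Request:
{"name": "servo_tool", "arguments": {
  "plan": [
    {"fingers":-1,"delta_pos":[0,0,1],"dr":[0,0,0]},
    {"fingers":-1,"delta_pos":[0,0,3],"dr":[0,0,0]},
    {"fingers":-1,"delta_pos":[0,0,4],"dr":[0,0,0]},
    {"fingers":-1,"delta_pos":[0,0,4],"dr":[0,0,0]},
    {"fingers":-1,"delta_pos":[0,0,4],"dr":[0,0,0]},
    {"fingers":-1,"delta_pos":[0,0,3],"dr":[0,0,0]},
    {"fingers":-1,"delta_pos":[0,0,0],"dr":[0,0,0]},
    {"fingers":-1,"delta_pos":[0,0,0],"dr":[0,0,0]}
  ]
}}

```text
t: 35.27
eef_pos: [0.4358, 0.2477, 0.2269]
orientation: [0.003, -0.013, 1.0, 0.001]
wrist_force: [-0.2, -0.2, -1.8]
grip_width: 0.0289
grip_force: 39.7
```

Request:
{"name": "servo_tool", "arguments": {
  "plan": [
    {"fingers":-1,"delta_pos":[0.63,-3.31,0],"dr":[0,0,0]},
    {"fingers":-1,"delta_pos":[0.63,-3.31,0],"dr":[0,0,0]},
    {"fingers":-1,"delta_pos":[0.63,-3.31,0],"dr":[0,0,0]},
    {"fingers":-1,"delta_pos":[0.63,-3.31,0],"dr":[0,0,0]},
    {"fingers":-1,"delta_pos":[0.63,-3.31,0],"dr":[0,0,0]},
    {"fingers":-1,"delta_pos":[0.63,-3.31,0],"dr":[0,0,0]},
    {"fingers":-1,"delta_pos":[0,0,0],"dr":[0,0,0]},
    {"fingers":-1,"delta_pos":[0,0,0],"dr":[0,0,0]},
    {"fingers":-1,"delta_pos":[0,0,0],"dr":[0,0,0]}
  ]
}}

```text
t: 36.02
eef_pos: [0.4707, 0.0486, 0.2221]
orientation: [-0.002, -0.013, 1.0, 0.0]
wrist_force: [-0.3, 0.5, -1.4]
grip_width: 0.0286
grip_force: 40.0
```

Request:
{"name": "servo_tool", "arguments": {
  "plan": [
    {"fingers":-1,"delta_pos":[0,0,-4],"dr":[0,0,0]},
    {"fingers":-1,"delta_pos":[0,0,-3.5],"dr":[0,0,0]},
    {"fingers":-1,"delta_pos":[0,0,-2],"dr":[0,0,0]},
    {"fingers":-1,"delta_pos":[0,0,-0.9],"dr":[0,0,0]},
    {"fingers":-1,"delta_pos":[0,0,0],"dr":[0,0,0]},
    {"fingers":-1,"delta_pos":[0,0,0],"dr":[0,0,0]},
    {"fingers":-1,"delta_pos":[0,0,0],"dr":[0,0,0]},
    {"fingers":-1,"delta_pos":[0,0,-0.2],"dr":[0,0,0]},
    {"fingers":-1,"delta_pos":[0,0,0],"dr":[0,0,0]},
    {"fingers":-1,"delta_pos":[0,0,0],"dr":[0,0,0]}
  ]
}}

```text
t: 36.85
eef_pos: [0.473, 0.0484, 0.1188]
orientation: [0.001, -0.013, 1.0, 0.0]
wrist_force: [-0.4, 0.3, -1.4]
grip_width: 0.029
grip_force: 40.0
```

Request:
{"name": "servo_tool", "arguments": {
  "plan": [
    {"fingers":-1,"delta_pos":[0,0,-0.2],"dr":[0,0,0]},
    {"fingers":-1,"delta_pos":[0,0,0],"dr":[0,0,0]},
    {"fingers":-1,"delta_pos":[0,0,-0.15],"dr":[0,0,0]},
    {"fingers":-1,"delta_pos":[0,0,0],"dr":[0,0,0]},
    {"fingers":-1,"delta_pos":[0,0,0],"dr":[0,0,0]}
  ]
}}

```text
t: 37.27
eef_pos: [0.4721, 0.0483, 0.1141]
orientation: [-0.0, -0.013, 1.0, -0.0]
wrist_force: [-0.5, 0.3, -0.6]
grip_width: 0.029
grip_force: 40.0
```

Request:
{"name": "servo_tool", "arguments": {
  "plan": [
    {"fingers":-1,"delta_pos":[0,0,-0.15],"dr":[0,0,0]},
    {"fingers":-1,"delta_pos":[0,0,0],"dr":[0,0,0]},
    {"fingers":-1,"delta_pos":[0,0,0],"dr":[0,0,0]},
    {"fingers":-1,"delta_pos":[0,0,0],"dr":[0,0,0]}
  ]
}}

```text
t: 37.6
eef_pos: [0.4723, 0.0484, 0.1139]
orientation: [-0.0, -0.013, 1.0, -0.0]
wrist_force: [-2.2, -0.4, 7.4]
grip_width: 0.0288
grip_force: 40.9
```

Contact with the bin floor. Releasing, lifting and moving off to the side for a final look.

Request:
{"name": "servo_tool", "arguments": {
  "plan": [
    {"fingers":-1,"delta_pos":[0,0,0.1],"dr":[0,0,0]},
    {"fingers":0.2,"delta_pos":[0,0,0],"dr":[0,0,0]},
    {"fingers":0.2,"delta_pos":[0,0,0],"dr":[0,0,0]},
    {"fingers":0.2,"delta_pos":[0,0,0],"dr":[0,0,0]},
    {"fingers":0.2,"delta_pos":[0,0,1],"dr":[0,0,0]},
    {"fingers":0.2,"delta_pos":[0,0,3],"dr":[0,0,0]},
    {"fingers":0.2,"delta_pos":[0,0,4],"dr":[0,0,0]},
    {"fingers":0.2,"delta_pos":[0,0,4],"dr":[0,0,0]},
    {"fingers":0.2,"delta_pos":[0,0,2],"dr":[0,0,0]}
  ]
}}

```text
t: 38.35
eef_pos: [0.4746, 0.0484, 0.2594]
orientation: [0.004, -0.013, 1.0, -0.0]
wrist_force: [0.9, -0.4, 0.6]
grip_width: 0.0513
grip_force: 0.0
```

Request:
{"name": "servo_tool", "arguments": {
  "plan": [
    {"fingers":0.2,"delta_pos":[-0.5,3.5,0],"dr":[0,0,0]},
    {"fingers":0.2,"delta_pos":[-0.5,3.5,0],"dr":[0,0,0]},
    {"fingers":0.2,"delta_pos":[-0.5,3.5,0],"dr":[0,0,0]},
    {"fingers":0.2,"delta_pos":[-0.5,3.5,0],"dr":[0,0,0]},
    {"fingers":0.2,"delta_pos":[-0.5,3.5,0],"dr":[0,0,0]},
    {"fingers":0.2,"delta_pos":[-0.5,3.5,0],"dr":[0,0,0]},
    {"fingers":0.2,"delta_pos":[-0.5,3.5,0],"dr":[0,0,0]},
    {"fingers":0.2,"delta_pos":[0,0,0],"dr":[0,0,0]},
    {"fingers":0.2,"delta_pos":[0,0,0],"dr":[0,0,0]},
    {"fingers":0.2,"delta_pos":[0,0,0],"dr":[0,0,0]}
  ]
}}

```text
t: 39.18
eef_pos: [0.437, 0.293, 0.2539]
orientation: [-0.0, -0.014, 1.0, -0.001]
wrist_force: [-0.3, -0.4, 0.1]
grip_width: 0.0514
grip_force: 0.0
```

```bash
python3 - <<'E'
from m import *
q=viewer.grab_frame('side');p=viewer.grab_frame('top')
for t in('tray','probe_blue','probe_yellow','probe_green','cyl_grey'):
 for x in(p,q):
  for d in mark_of(t,x)[:1]:print(t,np.round(d['centre'],3),round(d['conf'],2))
a=cv2.resize(p['img'][210:290,205:315],(440,320),interpolation=2)
b=cv2.resize(q['img'][160:280,155:290],(360,320),interpolation=2)
cv2.imwrite('pics/end.png',cv2.convertScaleAbs(np.hstack([a,b]),alpha=1.8)[:,:,::-1])
E
```

```text
tray [ 0.473 -0.016  0.068] 0.93
tray [ 0.476 -0.01   0.071] 0.58
probe_blue [ 0.472 -0.078  0.082] 0.52
probe_blue [ 0.472 -0.077  0.079] 0.77
probe_yellow [0.474 0.046 0.076] 0.4
probe_yellow [0.468 0.047 0.078] 0.54
probe_green [ 0.429 -0.378 -0.004] 0.44
probe_green [ 0.426 -0.379  0.001] 0.93
cyl_grey [0.552 0.325 0.002] 0.53
cyl_grey [0.554 0.326 0.004] 0.44
```

View pics/end.png

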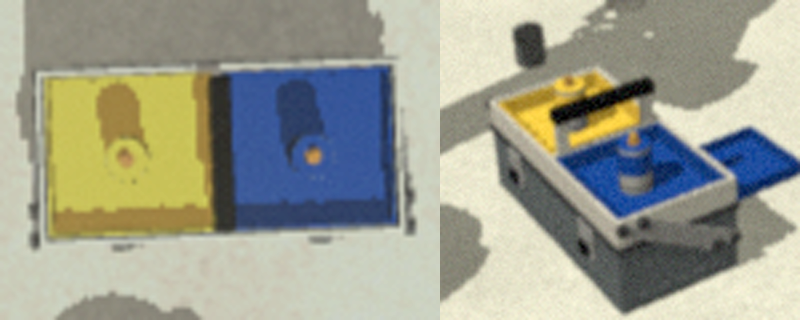

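Both probes stand upright in their bins, the tray is down and the look-alikes have not moved.

```bash
python3 -c "
from h import *
print(ticket.job_done())"
```

```text
the job is handed in; nothing more can be done
None
```

I finished the kit and handed the job in at about 39 s of the 141 s allowed; the hand-in gave no verdict. In the final images both probes stand upright in their own bins, the tray is down and the look-alikes have not moved. The brass cylinder and step block were seated in their cut-outs before the tray closed over them.

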